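# Unlock the glass mould and rack the pressed block

### The arm

A 6-joint arm with a two-finger parallel gripper is mounted at the origin on the work surface. World frame = base frame: x ahead of the robot, y to its left, z up, the work surface at z = 0. Lengths are in m, angles in rad, forces in N, time in s.
With the tool pointing down it reaches from about 0.3 to 0.875 m from the base axis. Payload 6.4 kg.
Tool frame: the origin (TCP) lies at the very end of the fingers, on their centre line; the grasp point (between the pads) lies ctrl.grip_point_offset behind it (ctrl.grip_point_offset is the distance from the TCP to the grasp point, in m); z points along the fingers, x is the direction in which the jaws open and shut, and the axes are right-handed (so a half turn about z gives the same grasp; the last joint's range is limited). The gripper opens to 85 mm and grips with 20 to 120 N. Pads are 22 mm wide; open, the fingers measure 114 mm over their backs; the gripper's body (76 mm by 85 mm) begins 54 mm behind the grasp point. The pads swing forward as they close: fully open they stand 13 mm farther back than shut.
Start: joints at [-1.441, 0.181, 1.607, -0, 1.354, -0.206], TCP at [0.189, -0.543, 0.197] pointing down, gripper open.
Joint ranges: [-2.99, 2.99], [-0.89, 2.07], [0.3, 2.58], [-1.14, 4.28], [0, 2.63], [-3.12, 3.12]. Speed limits (rad/s): [2.57, 2.57, 3.01, 3.14, 3.14, 3.14].

### API

Orientations are given as a unit quaternion [w, x, y, z].
In Python, from bench import get_obs, viewer, workorder, ctrl gives the robot as it stands. The module is installed in compiled form; this text tells all that it offers.
- The arm moves only by the tool move_arm, never from a script. Its argument "increments" is a list of rows, each an object of numbers: "tx", "ty", "tz": the shift along the tool's x, y, z in m; "turn": the turn about the tool's z in degrees. A call has 1 to 20 rows; each row is the pose to reach, as a shift and turn from the pose commanded when the call began, along the tool's axes at that moment; what a row does not reach only later rows make up. A row lasts 1/12 s, in which the tool goes at most 41.7 mm and 7.16 degrees, less where a joint would pass 70% of its speed; a pose out of reach is approached as far as the arm can. A call with a gripper value outside its range is refused whole. "gripper" is the opening, from 0 (shut) to 1 (fully open), set as the call begins (left out, the last holds). The fingers move at their own pace and stop on an object; the grip force is fixed at half the most. Time passes only in rows, so rows that repeat a pose let the fingers close. It gives the time, the measured TCP pose, the force and the opening at its end, in the units of the state.
- get_obs(): the state, without advancing time (a new reading comes with each control period).
- viewer.camera(name): name is "side" or "top"; returns (picture, depth): 480x640x3 uint8, red, green, blue; 480x640 float32, m along the optical axis (not along the pixel's ray), 0 where there is no reading.
- viewer.get_calibration(name): a dict with "intrinsics" (3x3 intrinsics, pixels), "origin" and "attitude" of the camera in the world. Camera axes: x right, y up, looking along -z (the intrinsics and any distortion apply to the point x, -y, -z); pixel columns grow to the right and rows downward; lengths in m; the calibration is good to about 2 mm. A picture is of the moment at which its call begins. get_calibration takes no time and is no camera call.
- workorder.hand_in(): hands the job in, once; it reports no verdict.
The state is a dict: "time_s": time; "q": joint angles; "dq": joint speeds; "joint_efforts": joint torques, N m; "eef_pos": TCP position; "eef_rot": TCP orientation; "wrist_force": force on the tool from outside, world axes, zero at the start; "torque": the same for the moment, N m; "opening": opening from 0.0 (shut) to 1.0 (fully open).
Only numpy, scipy, OpenCV 4.12 (cv2) and the standard library are available. Lean on these libraries where they do the work, as an engineer would, in place of code of your own. Each camera call takes 0.05 s, during which the arm holds its last target.

### The job

Free the amber glass block from the mould press: lift the blue lever by its black ball knob, swing it over to the notch with the green disc and let it drop fully home there. Then take the block out of the mould and lay it flat on the white pad in the empty lane of the clay rack, lying along the lane and centred on the pad; set it down gently, never drop it, and leave the blue block, jar, brush and tongs where they are.

Things in the scene. Friction and masses are not known exactly. Their poses are not given: they have to be found in the camera images.
- press: Fixed grey iron mould press. Origin on the bench under the mould's centre; local x points to the lever's pivot, z up. A curved plate about the pivot (top 34 mm above the bench) carries a brass fence (130 to 142 mm from the pivot, top 46 mm) with three notches at lever angles -0.873, 0 and +0.873 rad.
- mould (a point): Centre of the mould's cavity floor, 30 mm above the bench. Cavity 46 mm (press x) by 68 mm (press y), walls up to 58 mm. The end walls at +-y are solid; the long sides at +-x have a 39 mm wide finger gap in the middle, open outwards and down to the floor's level, so there the block can be gripped only across its 42 mm width, along press x.
- pivot (a point): Top of the lever's pivot post, 24 mm thick and 105 mm high, at press (95, 0) mm.
- knob (a point): Centre of the black ball knob, 34 mm across, at the end of the blue lever: 180 mm from the pivot's axis, 112 mm above the bench with the lever home in a notch. It stands on a 12 mm stem; the arm (18 mm wide, 61 to 71 mm above the bench) crosses over the block at the start and keeps it in.
- swing (a joint): Lever angle about the vertical pivot, rad: 0 at the start notch (knob at press (-85, 0) mm), positive counter-clockwise seen from above, carrying the knob to press -y; -1 to 1. The notches give some 0.03 rad of play.
- lift (a joint): How far the lever is raised along its post, m: 0 home in a notch, 0.011 with its pin resting on the fence between notches, at most 0.022. To pass the fence raise it by 13 mm or more (7 to 8 N, weight and spring); let go, it springs down.
- green_disc_top (a point): Centre of the top of the green disc, 24 mm across, 38 mm above the bench, on the curved plate; it marks one of the two side notches: the lever is in that notch when the knob stands straight above the disc and lift is 0.
- red_disc_top (a point): The same for the red disc, marking the other side notch (not wanted).
- glass: Amber glass block, rounded brick 42 mm (own x) by 64 mm (own y) by 26 mm high, 0.18 kg, ribbed on top; origin at the centre of its underside. It starts flat in the mould, own axes along those of the press.
- rack: Fixed terracotta rack: base 130 (own x) by 144 by 8 mm, origin under its centre; three rails along own x, 100 mm long, 12 mm thick, top 42 mm above the bench, make two lanes 54 mm wide at own y = -33 and +33 mm, open at both ends. The rails stand higher than a block on the pad, so a block goes in held by its two ends (64 mm apart).
- pad_top (a point): Centre of the top of the white ceramic pad, 64 mm along the lane by 42 mm, top 11 mm above the bench, fixed in the empty lane.
- blue_block: A blue glass block of the same size lying in the other lane; leave it. Origin at the centre of its underside.
- mat: Fixed cork mat, 110 (own x) by 100 by 4 mm, origin under its centre: a free place to put the block down while changing grip.
- jar: Closed jar, 64 mm across, 90 mm high, red cap; leave it. Origin under its centre.
- brush: Hand brush about 250 mm long lying on the bench; leave it.
- tongs: Dark steel tongs, 210 mm long, lying on the bench; leave them.

How it is judged:
By the outcome, as a careful person would: the job done as asked, in the order asked, and still so for the second after the job is handed in, with the robot touching nothing.
It also fails if it takes over 72 s, if anything falls off the work surface, if the arm or the gripper's body presses on something with over 40 N, if the wrist force passes 120 N, or if a joint passes its speed limit or range.

## Working session

There is one attempt and no reset: what is moved stays moved. The work goes in short steps, Python scripts to look and compute and a tool call to move; the robot and the scene stay as the last step left them, time stands still between calls to the robot, and variables do not carry over. Pictures are saved under pics/ and viewed, and the job is handed in when it is done.

Besides the shell and the picture viewer there is one more tool, called after "Emit:" by a JSON object that holds its "fn" and its "kwargs", one argument or row to a line. move_arm: Moves the arm, as the interface text tells. Its arguments: {"type":"object","properties":{"increments":{"type":"array"},"gripper":{"type":"number"}},"required":["increments"]}

```bash
mkdir -p pics; python3 - <<'E'
from bench import get_obs, viewer, workorder, ctrl
import cv2,numpy as np
print(get_obs()); print(ctrl.grip_point_offset)
for n in("top","side"):
    im,d=viewer.camera(n); cv2.imwrite(f"pics/{n}0.png",im[:,:,::-1]); np.save(f"{n}0.npy",d); c=viewer.get_calibration(n);print(n,c)
E
```

```text
{'time_s': 0.0, 'q': array([-1.44130562e+00,  1.81543030e-01,  1.60801518e+00,  1.52311403e-05,
        1.35381447e+00, -2.06307014e-01]), 'dq': array([ 0.00135691,  0.00031415, -0.00011146, -0.00111173, -0.00113594,
       -0.00030787]), 'joint_efforts': array([-3.95790323e-05, -4.44869614e+01, -3.51339984e+01, -1.47201390e-04,
        8.96453974e-03, -5.84445900e-06]), 'eef_pos': array([ 0.18941152, -0.54225158,  0.19637963]), 'eef_rot': array([-6.58089759e-04,  8.15327628e-01, -5.78999195e-01, -5.99250679e-04]), 'wrist_force': array([ 0.55332297, -0.33405196, -0.62331082]), 'torque': array([ 0.02945211, -0.00509755,  0.06082608]), 'opening': 1.0003201095604357}
0.0187
top {'intrinsics': array([[544.33454301,   0.        , 317.81445667],
       [  0.        , 544.33454301, 236.65905628],
       [  0.        ,   0.        ,   1.        ]]), 'origin': array([ 0.37184688, -0.01443863,  1.24640297]), 'attitude': array([-0.66729351, -0.06959517,  0.07503027,  0.73773054])}
side {'intrinsics': array([[544.28535114,   0.        , 322.7936486 ],
       [  0.        , 544.28535114, 235.61136478],
       [  0.        ,   0.        ,   1.        ]]), 'origin': array([0.38375372, 0.97441555, 0.99411504]), 'attitude': array([-0.10770019, -0.04146505,  0.41481331,  0.90255816])}
```

View pics/top0.png

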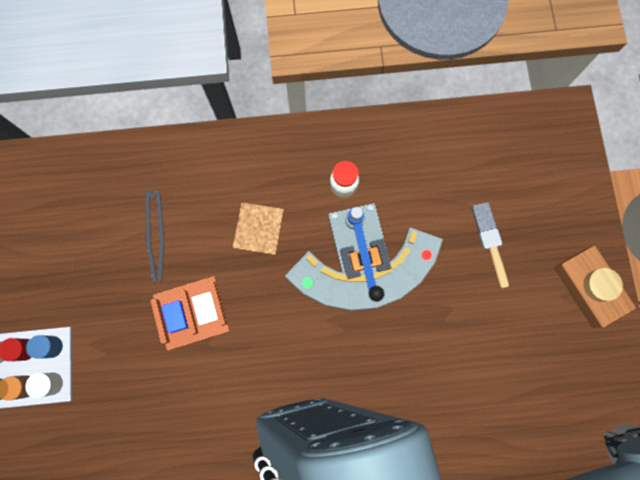

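View pics/side0.png

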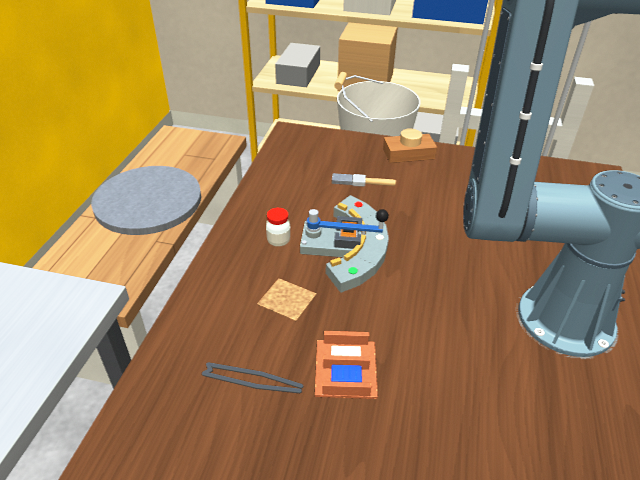

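The top view shows the press at about (360,250), with the knob at (376,293), green disc (307,283), red disc (426,255), mat (258,228), and the rack at (190,313) with its white pad at (205,308). I'll enlarge these for pixel readings.

```bash
python3 - <<'E'
import cv2
im=cv2.imread("pics/top0.png")
def crop(x,y,w,h,s,n):
    c=cv2.resize(im[y:y+h,x:x+w],None,fx=s,fy=s,interpolation=cv2.INTER_CUBIC)
    for i in range(0,w,20): cv2.putText(c,str(x+i),(i*s,10),0,.35,(255,255,255),1); cv2.line(c,(i*s,12),(i*s,18),(255,255,255),1)
    for i in range(0,h,20): cv2.putText(c,str(y+i),(0,i*s+4),0,.35,(255,255,255),1); cv2.line(c,(24,i*s),(30,i*s),(255,255,255),1)
    cv2.imwrite(n,c)
crop(280,195,165,120,4,"pics/c_press.png"); crop(140,270,100,90,6,"pics/c_rack.png")
E
```

```text
(no output)
```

View pics/c_press.png

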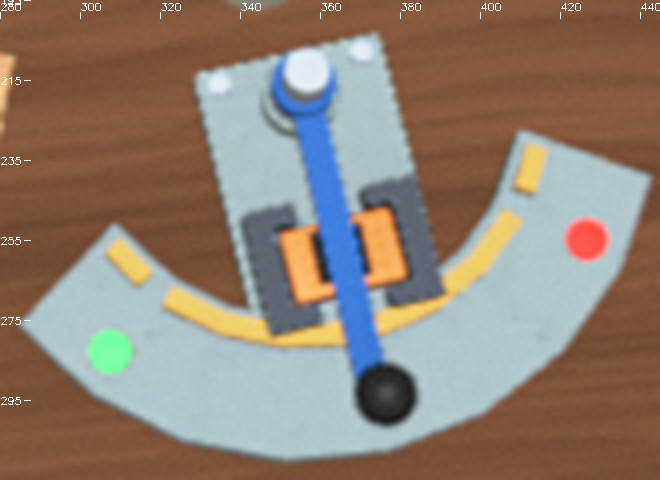

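View pics/c_rack.png

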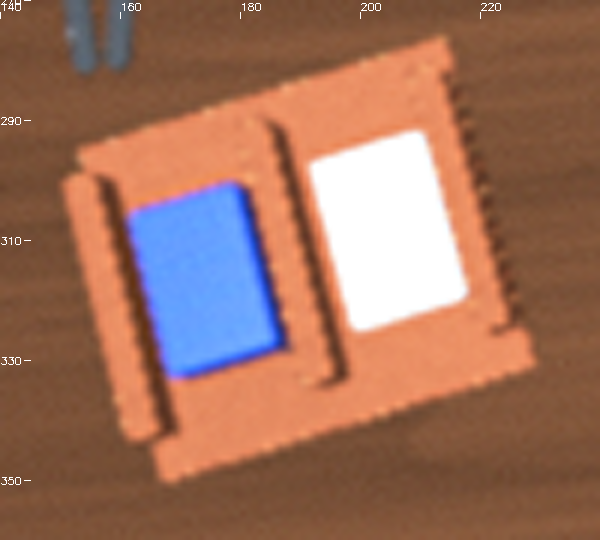

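```bash
cat > h.py <<'E'
import numpy as np, cv2
from scipy.spatial.transform import Rotation as R
from bench import viewer
def ray(cam,u,v):
    c=viewer.get_calibration(cam);K=c["intrinsics"];q=c["attitude"]
    d=np.array([(u-K[0,2])/K[0,0],-(v-K[1,2])/K[1,1],-1.])
    return np.array(c["origin"]),R.from_quat([q[1],q[2],q[3],q[0]]).apply(d)
def at(cam,u,v,z):
    o,d=ray(cam,u,v);return o+d*(z-o[2])/d[2]
def dep(cam,u,v,D):
    o,d=ray(cam,u,v);return o+d*D
def proj(cam,p):
    c=viewer.get_calibration(cam);K=c["intrinsics"];q=c["attitude"]
    x=R.from_quat([q[1],q[2],q[3],q[0]]).inv().apply(np.array(p)-c["origin"]);x=x*[1,-1,-1];return (K@(x/x[2]))[:2]
E
python3 - <<'E'
from h import *
np.set_printoptions(precision=4,suppress=True)
g=at("top",307.2,283,.038);r=at("top",426.7,255,.038);p=at("top",356.5,212.7,.105);k=at("top",376.5,293.5,.112)
print("g",g,"r",r,"p",p,"k",k)
print("d pk",np.linalg.norm((p-k)[:2]),"pg",np.linalg.norm((p-g)[:2]),"pr",np.linalg.norm((p-r)[:2]))
a=lambda v:np.degrees(np.arctan2(v[1],v[0]))
print("yaw pk",a(p-k),"pg",a(p-g),"pr",a(p-r))
b=[at("top",280+u/4,195+v/4,.056) for u,v in[(278,236),(389,206),(409,277),(300,304)]]
b=np.array(b);print(b,b.mean(0)); 
yaw=np.radians(a(p-k));ex=np.array([np.cos(yaw),np.sin(yaw)]);print("mould est",p[:2]-.095*ex, "mid", )
P=np.array([at("top",140+u/6,270+v/6,.011) for u,v in[(309,162),(424,130),(468,297),(356,332)]])
print(P,P.mean(0)); e=(P[0]+P[1]-P[2]-P[3])[:2]; print("lane yaw",a(e),np.linalg.norm(e)/2, np.linalg.norm(P[0]-P[1]),np.linalg.norm(P[2]-P[3]))
D=np.load("top0.npy")
for n,(u,v) in dict(g=(307,283),r=(427,255),k=(376,293),p=(356,212),pad=(205,308),bench=(300,350),mat=(258,228)).items():print(n,dep("top",u,v,D[v,u]))
for n,q in dict(g=g,r=r,k=k,p=p,pad=P.mean(0)).items():print(n,proj("side",q))
E
```

```text
g [ 0.5196 -0.0024  0.038 ] r [ 0.5557 -0.276   0.038 ] p [ 0.6525 -0.1237  0.105 ] k [ 0.4743 -0.1446  0.112 ]
d pk 0.1794916719099838 pg 0.17994401210451907 pr 0.18056222581231007
yaw pk 6.707990936120281 pg -42.37986198842264 pr 57.550588783175385
[[ 0.5723 -0.1021  0.056 ]
 [ 0.5829 -0.1654  0.056 ]
 [ 0.5422 -0.1716  0.056 ]
 [ 0.5333 -0.11    0.056 ]] [ 0.5577 -0.1373  0.056 ]
mould est [ 0.5582 -0.1348] mid
[[0.5175 0.262  0.011 ]
 [0.5252 0.218  0.011 ]
 [0.461  0.2053 0.011 ]
 [0.4523 0.2478 0.011 ]] [0.489  0.2333 0.011 ]
lane yaw 11.708724931080733 0.06606672360248768 0.04465843864207603 0.043390196829004635
g [ 0.5192 -0.002   0.0419]
r [ 0.5565 -0.2781  0.0318]
k [ 0.4739 -0.1418  0.1289]
p [ 0.6538 -0.1226  0.1066]
pad [0.4896 0.2329 0.011 ]
bench [ 0.3758  0.0285 -0.0007]
mat [0.6647 0.1004 0.0004]
g [353.5701 269.3082]
r [359.0061 203.1169]
k [382.3343 214.8601]
p [313.9812 211.3531]
pad [346.6524 352.4849]
```

```bash
python3 - <<'E'
import cv2
im=cv2.imread("pics/side0.png")
def crop(x,y,w,h,s,n):
    c=cv2.resize(im[y:y+h,x:x+w],None,fx=s,fy=s,interpolation=cv2.INTER_CUBIC)
    for i in range(0,w,20): cv2.putText(c,str(x+i),(i*s,10),0,.35,(255,255,255),1); cv2.line(c,(i*s,12),(i*s,18),(255,255,255),1)
    for i in range(0,h,20): cv2.putText(c,str(y+i),(0,i*s+4),0,.35,(255,255,255),1); cv2.line(c,(24,i*s),(30,i*s),(255,255,255),1)
    cv2.imwrite(n,c)
crop(255,180,145,220,5,"pics/s_all.png")
crop(280,180,130,120,5,"pics/s_press.png"); crop(300,320,90,90,6,"pics/s_rack.png")
E
```

```text
(no output)
```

View pics/s_press.png

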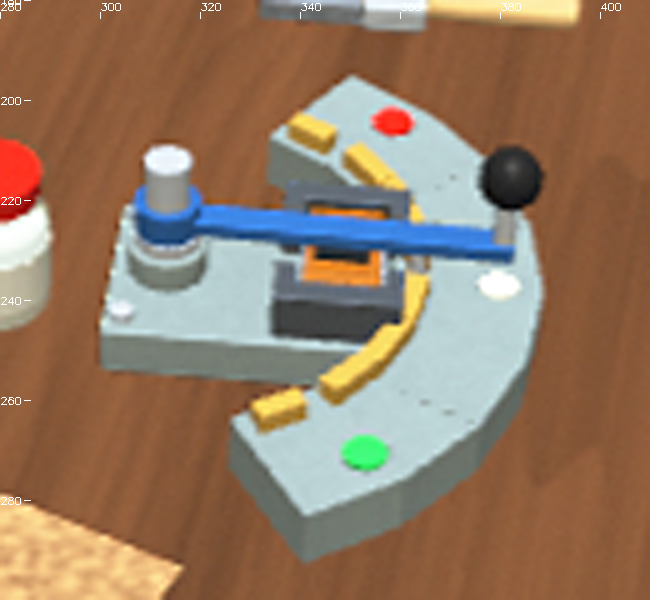

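View pics/s_rack.png

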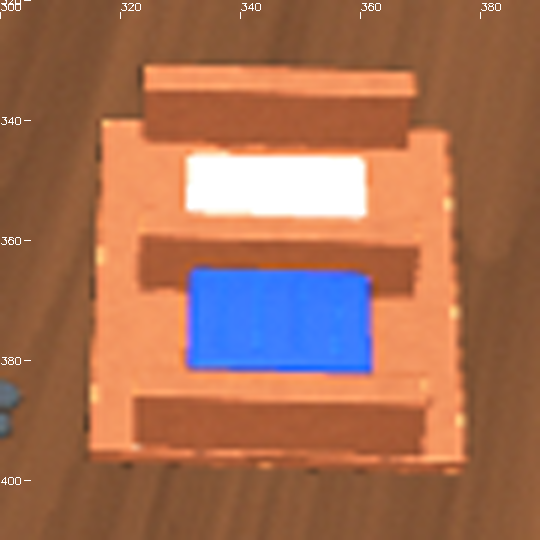

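```bash
cat >> h.py <<'E'
from bench import get_obs
def st():
    o=get_obs();q=o["eef_rot"];M=R.from_quat([q[1],q[2],q[3],q[0]]).as_matrix()
    return o,np.array(o["eef_pos"]),M,np.degrees(np.arctan2(M[1,0],M[0,0]))
def to(p,yaw=None,base=None):
    """target TCP world -> tool increments"""
    o,e,M,y=st()
    if base is not None:e=np.array(base)
    t=M.T@(np.array(p)-e)*1000
    tu=0 if yaw is None else (-(yaw-y)+180)%360-180
    return "t=%.1f pos %s yaw %.1f q6 %.0f F %s | tx %.1f ty %.1f tz %.1f mm turn %.1f"%(o["time_s"],np.round(o["eef_pos"],4),y,np.degrees(o["q"][5]),np.round(o["wrist_force"],1),*t,tu)
E
python3 -c "
from h import *
print(to([.474,-.145,.16],-82.5))"
```

```text
t=0.1 pos [ 0.1894 -0.5423  0.1965] yaw -70.8 q6 -12 F [0.8 0.3 0.3] | tx -281.3 ty -399.6 tz 37.0 mm turn 11.7
```

Emit:
{"fn": "move_arm", "kwargs": {
  "increments": [
    {"tx":-0.281,"ty":-0.4,"tz":0.0,"turn":11.7},
    {"tx":-0.281,"ty":-0.4,"tz":0.0,"turn":11.7},
    {"tx":-0.281,"ty":-0.4,"tz":0.0,"turn":11.7},
    {"tx":-0.281,"ty":-0.4,"tz":0.0,"turn":11.7},
    {"tx":-0.281,"ty":-0.4,"tz":0.0,"turn":11.7},
    {"tx":-0.281,"ty":-0.4,"tz":0.0,"turn":11.7},
    {"tx":-0.281,"ty":-0.4,"tz":0.0,"turn":11.7},
    {"tx":-0.281,"ty":-0.4,"tz":0.0,"turn":11.7},
    {"tx":-0.281,"ty":-0.4,"tz":0.0,"turn":11.7},
    {"tx":-0.281,"ty":-0.4,"tz":0.0,"turn":11.7},
    {"tx":-0.281,"ty":-0.4,"tz":0.0,"turn":11.7},
    {"tx":-0.281,"ty":-0.4,"tz":0.0,"turn":11.7},
    {"tx":-0.281,"ty":-0.4,"tz":0.0,"turn":11.7},
    {"tx":-0.281,"ty":-0.4,"tz":0.0,"turn":11.7},
    {"tx":-0.281,"ty":-0.4,"tz":0.037,"turn":11.7},
    {"tx":-0.281,"ty":-0.4,"tz":0.037,"turn":11.7},
    {"tx":-0.281,"ty":-0.4,"tz":0.037,"turn":11.7}
  ],
  "gripper": 1.0
}}

```text
time_s: 1.52
eef_pos: [0.4724, -0.1457, 0.1586]
eef_rot: [0.001, 0.752, -0.66, -0.003]
wrist_force: [0.3, 1.0, 0.8]
opening: 1.0
```

```bash
python3 -c "
from h import *
print(to([.474,-.145,.093],-82.5))
im,d=viewer.camera('side');cv2.imwrite('pics/s1.png',cv2.resize(im[120:300,250:490,::-1],None,fx=3,fy=3))
im,d=viewer.camera('top');cv2.imwrite('pics/t1.png',cv2.resize(im[150:350,250:490,::-1],None,fx=3,fy=3))"
```

```text
t=1.5 pos [ 0.4724 -0.1457  0.1586] yaw -82.5 q6 52 F [0.3 1.  0.8] | tx -0.3 ty -2.0 tz 65.6 mm turn -0.0
```

View pics/s1.png

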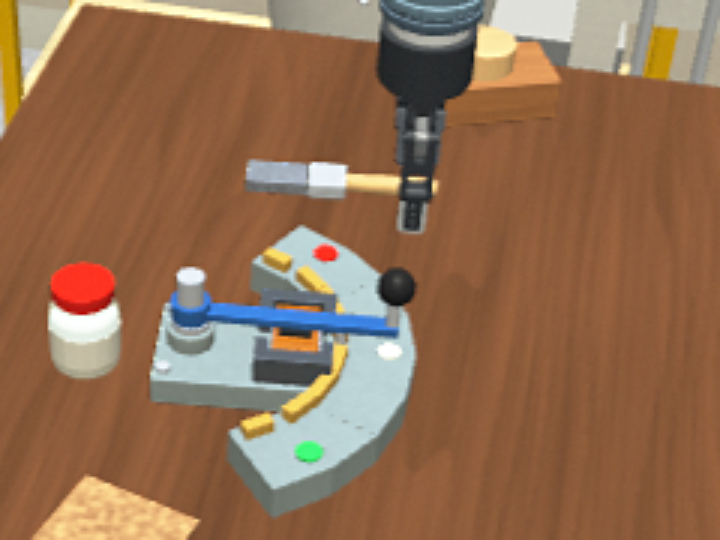

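View pics/t1.png

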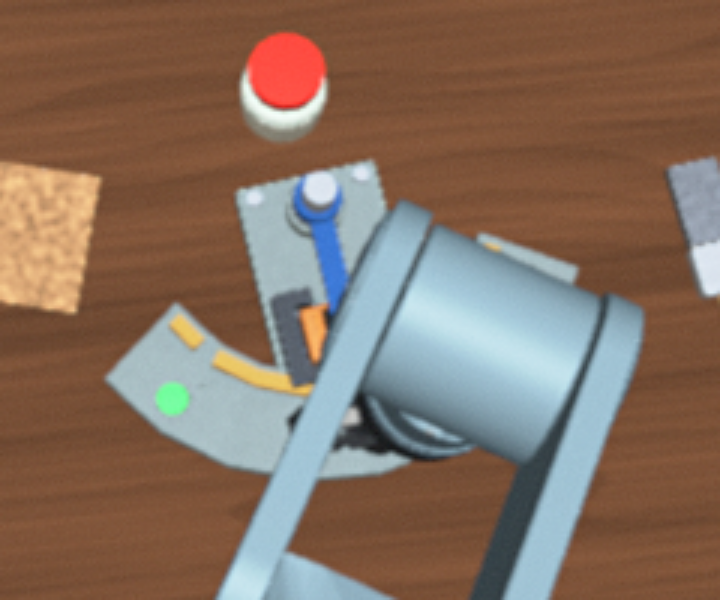

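Side view: fingers at crop (412,215), straight over the knob at (396,287) in that perspective. I'll descend.

Emit:
{"fn": "move_arm", "kwargs": {
  "increments": [
    {"ty":-0.001,"tz":0.015},
    {"ty":-0.001,"tz":0.03},
    {"ty":-0.001,"tz":0.045},
    {"ty":-0.001,"tz":0.058},
    {"ty":-0.001,"tz":0.067},
    {"ty":-0.001,"tz":0.067},
    {"ty":-0.001,"tz":0.067}
  ]
}}

```text
validation failed for argument at $.in...
```

Emit:
{"fn": "move_arm", "kwargs": {
  "increments": [
    {"tz":0},
    {"tz":0},
    {"tz":0},
    {"tz":0},
    {"tz":0},
    {"tz":0},
    {"tz":0},
    {"tz":0},
    {"tz":0},
    {"tz":0}
  ],
  "gripper": 0.0
}}

```text
validation failed for argument at $.in...
```

```bash
python3 -c "
from h import *
print(to([.474,-.145,.093],-82.5),get_obs()['opening'])
im,d=viewer.camera('side');cv2.imwrite('pics/s2.png',cv2.resize(im[160:300,290:440,::-1],None,fx=4,fy=4))"
```

```text
t=1.6 pos [ 0.4744 -0.1468  0.1612] yaw -82.5 q6 52 F [ 0.6 -0.1  0.5] | tx -1.9 ty 0.2 tz 68.2 mm turn -0.0 0.9999242474787539
```

View pics/s2.png

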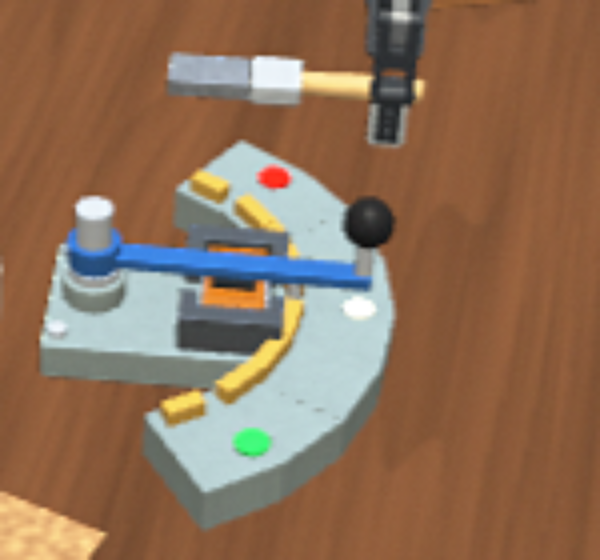

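Emit:
{"fn": "move_arm", "kwargs": {
  "increments": [
    {"tx":0,"ty":0,"tz":0.015,"turn":0},
    {"tx":0,"ty":0,"tz":0.03,"turn":0},
    {"tx":0,"ty":0,"tz":0.045,"turn":0},
    {"tx":0,"ty":0,"tz":0.058,"turn":0},
    {"tx":-0.001,"ty":0,"tz":0.067,"turn":0},
    {"tx":-0.001,"ty":0,"tz":0.068,"turn":0},
    {"tx":-0.001,"ty":0,"tz":0.068,"turn":0}
  ]
}}

```text
time_s: 2.25
eef_pos: [0.4746, -0.1451, 0.0927]
eef_rot: [-0.0, 0.752, -0.659, 0.0]
wrist_force: [-0.1, -0.0, 0.1]
opening: 0.997
```

Emit:
{"fn": "move_arm", "kwargs": {
  "increments": [
    {"tx":0,"ty":0,"tz":0,"turn":0},
    {"tx":0,"ty":0,"tz":0,"turn":0},
    {"tx":0,"ty":0,"tz":0,"turn":0},
    {"tx":0,"ty":0,"tz":0,"turn":0},
    {"tx":0,"ty":0,"tz":0,"turn":0},
    {"tx":0,"ty":0,"tz":0,"turn":0},
    {"tx":0,"ty":0,"tz":0,"turn":0},
    {"tx":0,"ty":0,"tz":0,"turn":0},
    {"tx":0,"ty":0,"tz":0,"turn":0},
    {"tx":0,"ty":0,"tz":0,"turn":0}
  ],
  "gripper": 0.0
}}

```text
time_s: 3.08
eef_pos: [0.4759, -0.1458, 0.0942]
eef_rot: [-0.0, 0.752, -0.659, 0.002]
wrist_force: [-2.6, -0.5, 10.6]
opening: 0.003
```

```bash
python3 -c "
from h import *
print(to([.474,-.145,.093],-82.5),get_obs()['opening'])
im,d=viewer.camera('side');cv2.imwrite('pics/s3.png',cv2.resize(im[160:300,290:440,::-1],None,fx=4,fy=4))"
```

```text
t=3.1 pos [ 0.4759 -0.1458  0.0942] yaw -82.5 q6 52 F [-2.6 -0.5 10.6] | tx -1.1 ty 1.8 tz 1.2 mm turn 0.0 0.0028297443745245432
```

View pics/s3.png

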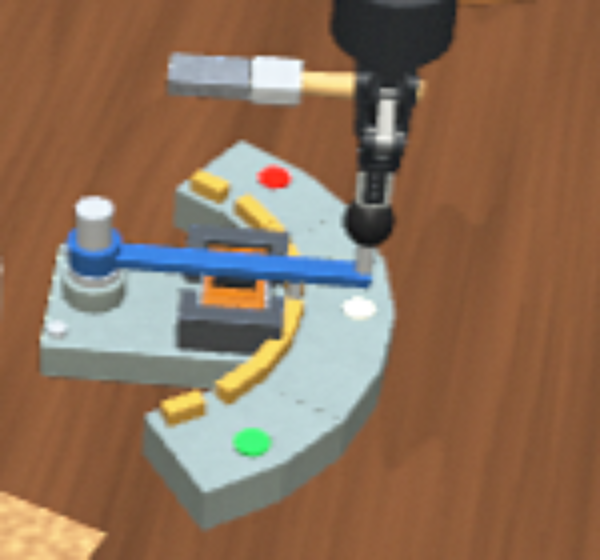

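```bash
python3 -c "
from h import *
for p in ([.4744,-.1468,.1612],[.4744,-.1468+.042,.1612+.013],[.4744,-.1468-.042,.1612+.013],[.475,-.1455,.0935],[.475,-.1455,.129],[.475,-.1455,.112],[.475,-.175,.0935]):
  a=proj('side',p);print(p,a,(a-[290,160])*4)
im,d=viewer.camera('top');cv2.imwrite('pics/t3.png',cv2.resize(im[190:350,290:450,::-1],None,fx=4,fy=4))
im,d=viewer.camera('side');cv2.imwrite('pics/s4.png',cv2.resize(im[170:240,350:420,::-1],None,fx=8,fy=8,interpolation=2))
"
```

```text
[0.4744, -0.1468, 0.1612] [384.06729715 199.24050086] [376.26918861 156.96200343]
[0.4744, -0.1048, 0.17420000000000002] [382.0615336  204.92373331] [368.24613438 179.69493324]
[0.4744, -0.18880000000000002, 0.17420000000000002] [386.86711076 185.76774137] [387.46844302 103.07096549]
[0.475, -0.1455, 0.0935] [381.50456227 220.12663772] [366.0182491  240.50655088]
[0.475, -0.1455, 0.129] [382.66935726 209.47350444] [370.67742906 197.89401774]
[0.475, -0.1455, 0.112] [382.10682387 214.61839537] [368.4272955  218.47358146]
[0.475, -0.175, 0.0935] [383.15119118 213.36782558] [372.60476471 213.47130232]
```

View pics/t3.png

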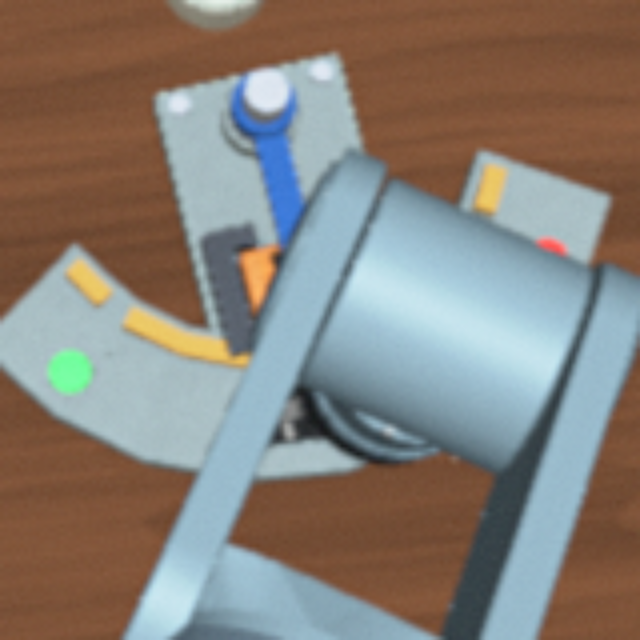

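View pics/s4.png

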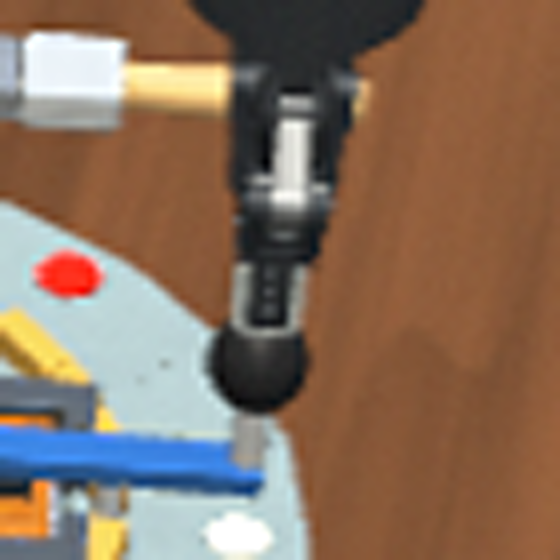

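```bash
python3 -c "
from h import *
np.set_printoptions(precision=4,suppress=True)
im,d=viewer.camera('side')
for u,v in [(384,190),(384,195),(384,200),(384,204),(384,207),(384,210),(382,214),(382,217),(370,175)]: print(u,v,im[v,u],dep('side',u,v,d[v,u]))
print(get_obs())
"
```

```text
384 190 [157 158 152] [ 0.4727 -0.0934  0.228 ]
384 195 [166 168 165] [ 0.4707 -0.085   0.2196]
384 200 [37 39 40] [ 0.4705 -0.099   0.1944]
384 204 [53 56 57] [ 0.4723 -0.1355  0.1547]
384 207 [40 43 43] [ 0.4714 -0.1337  0.1466]
384 210 [26 28 29] [ 0.4704 -0.1321  0.1384]
382 214 [64 64 62] [ 0.4745 -0.1336  0.1233]
382 217 [37 37 38] [ 0.4731 -0.1273  0.1186]
370 175 [140  92  60] [ 0.5555 -0.4864 -0.0032]
{'time_s': 3.2833, 'q': array([-0.5361,  0.1288,  1.8922, -0.0004,  1.1169,  0.9032]), 'dq': array([ 0.0002,  0.001 ,  0.0005, -0.0011,  0.0007, -0.0004]), 'joint_efforts': array([  0.2672, -32.9194, -27.3108,   0.2319,  -0.3508,   0.0021]), 'eef_pos': array([ 0.4759, -0.1458,  0.0942]), 'eef_rot': array([-0.0002,  0.7521, -0.6591,  0.0018]), 'wrist_force': array([-0.5585, -0.0847,  9.4499]), 'torque': array([-0.0544,  0.2796,  0.0366]), 'opening': 0.005557702555571692}
```

The side view shows the fingers shut on top of the ball (ball at px (382,215), fingertips ending at about (384,210)), although the reported TCP is z=0.094. So the real fingertips seem about 35 mm higher than reported. I'll back off and measure that offset.

Emit:
{"fn": "move_arm", "kwargs": {
  "increments": [
    {"tx":0,"ty":0,"tz":-0.02,"turn":0},
    {"tx":0,"ty":0,"tz":-0.04,"turn":0},
    {"tx":0,"ty":0,"tz":-0.06,"turn":0},
    {"tx":0,"ty":0,"tz":-0.06,"turn":0},
    {"tx":0,"ty":0,"tz":-0.06,"turn":0}
  ]
}}

```text
time_s: 3.7
eef_pos: [0.4753, -0.1452, 0.1534]
eef_rot: [-0.0, 0.752, -0.659, 0.001]
wrist_force: [0.3, -0.2, -0.1]
opening: -0.0
```

```bash
python3 -c "
from h import *
np.set_printoptions(precision=4,suppress=True)
im,d=viewer.camera('side');np.save('s5.npy',d)
c=cv2.resize(im[150:240,340:430,::-1],None,fx=6,fy=6,interpolation=2);cv2.imwrite('pics/s5.png',c)
print(to([.474,-.145,.093]))
for v in range(176,210,2): print(v,im[v,385],dep('side',385,v,d[v,385]))
"
```

```text
t=3.8 pos [ 0.4744 -0.1448  0.1521] yaw -82.5 q6 52 F [-0.3  0.7  0.4] | tx 0.2 ty 0.4 tz 59.1 mm turn 0.0
176 [43 45 47] [ 0.4729 -0.0817  0.2763]
178 [31 33 35] [ 0.4728 -0.0866  0.2673]
180 [26 28 30] [ 0.4735 -0.1013  0.2516]
182 [41 43 46] [ 0.4741 -0.1152  0.2362]
184 [46 49 50] [ 0.4753 -0.1358  0.216 ]
186 [41 43 45] [ 0.4744 -0.1309  0.2135]
188 [43 44 45] [ 0.4739 -0.1315  0.2072]
190 [60 62 64] [ 0.4737 -0.1361  0.1979]
192 [89 96 94] [ 0.4729 -0.1325  0.1944]
194 [139  92  60] [ 0.4931 -0.3916 -0.0003]
196 [138  90  54] [ 0.4919 -0.3845 -0.0026]
198 [141  91  57] [ 0.49   -0.37    0.0006]
200 [139  91  59] [ 0.4886 -0.3607 -0.    ]
202 [135  89  57] [ 0.4869 -0.3475  0.0024]
204 [136  88  57] [ 0.4858 -0.3413 -0.0004]
206 [136  89  59] [ 0.4845 -0.3335 -0.0019]
208 [142  91  60] [ 0.4828 -0.3199  0.0011]
```

View pics/s5.png

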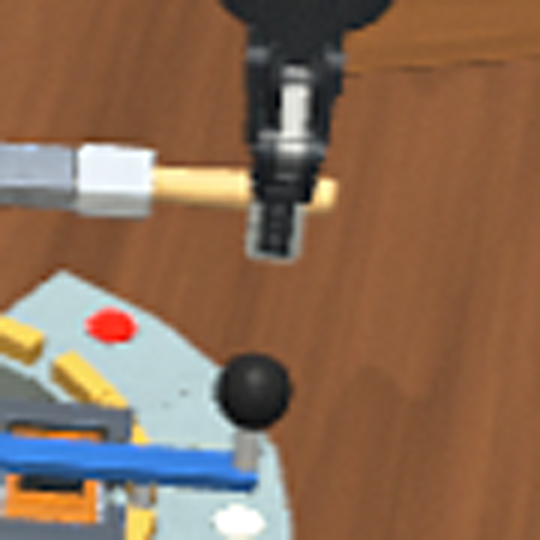

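Fingertip bottom at px (386,193), i.e. z about 0.190, while the reported TCP z is 0.1525. Ball contact gave 0.129 against a reported 0.094. So the real tips sit about 36 mm above the reported TCP, and x/y agree. I'll go with tip z = reported + 0.036 and check it again elsewhere. Opening first, then descending to a reported 0.058.

Emit:
{"fn": "move_arm", "kwargs": {
  "increments": [
    {"tx":0,"ty":0,"tz":0,"turn":0},
    {"tx":0,"ty":0,"tz":0,"turn":0},
    {"tx":0,"ty":0,"tz":0,"turn":0},
    {"tx":0,"ty":0,"tz":0,"turn":0},
    {"tx":0,"ty":0,"tz":0,"turn":0},
    {"tx":0,"ty":0,"tz":0,"turn":0},
    {"tx":0,"ty":0,"tz":0,"turn":0},
    {"tx":0,"ty":0,"tz":0.02,"turn":0},
    {"tx":0,"ty":0,"tz":0.04,"turn":0},
    {"tx":0,"ty":0,"tz":0.06,"turn":0},
    {"tx":0,"ty":0,"tz":0.075,"turn":0},
    {"tx":0,"ty":0,"tz":0.085,"turn":0},
    {"tx":0,"ty":0,"tz":0.095,"turn":0},
    {"tx":0,"ty":0,"tz":0.095,"turn":0}
  ],
  "gripper": 1.0
}}

```text
time_s: 4.92
eef_pos: [0.4734, -0.1442, 0.0556]
eef_rot: [0.0, 0.752, -0.659, -0.001]
wrist_force: [-0.8, 0.1, 0.3]
opening: 0.997
```

```bash
python3 -c "
from h import *
im,d=viewer.camera('side');
c=cv2.resize(im[150:240,340:430,::-1],None,fx=6,fy=6,interpolation=2);cv2.imwrite('pics/s6.png',c)
print(to([.474,-.145,.057]))
"
```

```text
t=5.0 pos [ 0.474  -0.1445  0.0567] yaw -82.5 q6 52 F [-0.3 -0.4  0.4] | tx 0.5 ty 0.0 tz -0.3 mm turn 0.0
```

View pics/s6.png

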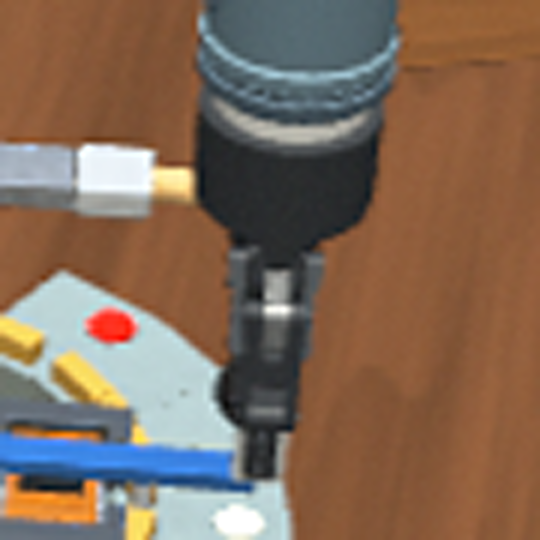

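Emit:
{"fn": "move_arm", "kwargs": {
  "increments": [
    {"tx":0,"ty":0,"tz":0.004,"turn":0},
    {"tx":0,"ty":0,"tz":0.004,"turn":0}
  ]
}}

```text
time_s: 5.13
eef_pos: [0.4748, -0.145, 0.0536]
eef_rot: [-0.0, 0.752, -0.659, 0.0]
wrist_force: [-0.5, -0.4, 0.3]
opening: 0.997
```

Emit:
{"fn": "move_arm", "kwargs": {
  "increments": [
    {"tx":0,"ty":0,"tz":0,"turn":0},
    {"tx":0,"ty":0,"tz":0,"turn":0},
    {"tx":0,"ty":0,"tz":0,"turn":0},
    {"tx":0,"ty":0,"tz":0,"turn":0},
    {"tx":0,"ty":0,"tz":0,"turn":0},
    {"tx":0,"ty":0,"tz":0,"turn":0},
    {"tx":0,"ty":0,"tz":0,"turn":0}
  ],
  "gripper": 0.0
}}

```text
time_s: 5.72
eef_pos: [0.4746, -0.145, 0.0538]
eef_rot: [0.0, 0.752, -0.659, 0.0]
wrist_force: [-2.8, -0.0, 4.6]
opening: 0.375
```

```bash
python3 -c "
from h import *
im,d=viewer.camera('side');
c=cv2.resize(im[150:240,340:430,::-1],None,fx=6,fy=6,interpolation=2);cv2.imwrite('pics/s7.png',c)
print(to([.474,-.145,.057]),get_obs()['opening'])
"
```

```text
t=5.8 pos [ 0.4746 -0.145   0.0537] yaw -82.5 q6 52 F [-2.5 -0.   5.5] | tx -0.1 ty 0.6 tz -3.3 mm turn 0.0 0.3666984591887402
```

View pics/s7.png

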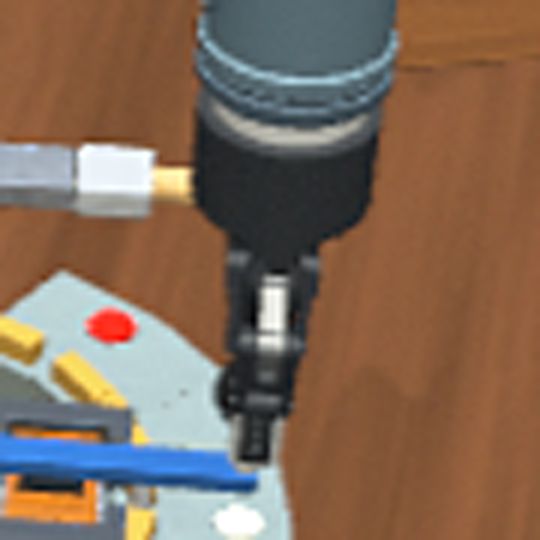

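Opening of 0.37 is still shrinking (a 34 mm ball should give about 0.40) with an upward force, so the pads are slightly above the equator. I'll reopen, lower, and regrip.

Emit:
{"fn": "move_arm", "kwargs": {
  "increments": [
    {"tx":0,"ty":0,"tz":0,"turn":0},
    {"tx":0,"ty":0,"tz":0,"turn":0},
    {"tx":0,"ty":0,"tz":0.003,"turn":0},
    {"tx":0,"ty":0,"tz":0.007,"turn":0},
    {"tx":0,"ty":0,"tz":0.007,"turn":0}
  ],
  "gripper": 0.7
}}

```text
time_s: 6.18
eef_pos: [0.4737, -0.1444, 0.0452]
eef_rot: [0.0, 0.752, -0.659, -0.001]
wrist_force: [-0.2, -0.6, -0.5]
opening: 0.699
```

Emit:
{"fn": "move_arm", "kwargs": {
  "increments": [
    {"tx":0,"ty":0,"tz":0,"turn":0},
    {"tx":0,"ty":0,"tz":0,"turn":0},
    {"tx":0,"ty":0,"tz":0,"turn":0},
    {"tx":0,"ty":0,"tz":0,"turn":0},
    {"tx":0,"ty":0,"tz":0,"turn":0},
    {"tx":0,"ty":0,"tz":0,"turn":0},
    {"tx":0,"ty":0,"tz":0,"turn":0}
  ],
  "gripper": 0.0
}}

```text
time_s: 6.77
eef_pos: [0.4744, -0.1448, 0.0464]
eef_rot: [0.0, 0.752, -0.659, -0.0]
wrist_force: [-2.0, -0.4, 1.9]
opening: 0.371
```

Emit:
{"fn": "move_arm", "kwargs": {
  "increments": [
    {"tx":0,"ty":0,"tz":0,"turn":0},
    {"tx":0,"ty":0,"tz":0,"turn":0}
  ]
}}

```text
time_s: 6.93
eef_pos: [0.4744, -0.1448, 0.0464]
eef_rot: [0.0, 0.752, -0.659, -0.0]
wrist_force: [-2.3, -0.8, 2.6]
opening: 0.373
```

Stable at 0.37. Now lift.

Emit:
{"fn": "move_arm", "kwargs": {
  "increments": [
    {"tx":0,"ty":0,"tz":-0.004,"turn":0},
    {"tx":0,"ty":0,"tz":-0.008,"turn":0},
    {"tx":0,"ty":0,"tz":-0.012,"turn":0},
    {"tx":0,"ty":0,"tz":-0.015,"turn":0},
    {"tx":0,"ty":0,"tz":-0.017,"turn":0},
    {"tx":0,"ty":0,"tz":-0.017,"turn":0}
  ]
}}

```text
time_s: 7.43
eef_pos: [0.4744, -0.1447, 0.0636]
eef_rot: [-0.0, 0.752, -0.659, -0.0]
wrist_force: [1.9, 0.1, -6.9]
opening: 0.372
```

```bash
python3 -c "
from h import *
im,d=viewer.camera('side');
c=cv2.resize(im[150:290,300:430,::-1],None,fx=4,fy=4,interpolation=2);cv2.imwrite('pics/s8.png',c)
print(to([.474,-.145,.057]),get_obs()['opening'])
# arc: pivot, from current commanded knob pos
o,e,M,y=st()
piv=np.array([.6525,-.1237]); r0=piv-np.array([.4742,-.1448]); print(np.hypot(*r0))
for a in range(0,-56,-5):
  c,s=np.cos(np.radians(a)),np.sin(np.radians(a)); k=piv-np.array([[c,-s],[s,c]])@r0
  t=M.T@np.append(k-[.4742,-.1448],0); print(-a,np.round(t*1000,1))
"
```

```text
t=7.5 pos [ 0.4744 -0.1447  0.0634] yaw -82.5 q6 52 F [ 2.6  0.2 -7.1] | tx 0.3 ty 0.4 tz 6.4 mm turn 0.0 0.3738035003445129
0.17954414498947044
0 [0. 0. 0.]
5 [-15.6  -0.9   0. ]
10 [-31.1  -3.2   0. ]
15 [-46.4  -6.8   0. ]
20 [-61.3 -11.7   0. ]
25 [-75.6 -17.9   0. ]
30 [-89.4 -25.3   0. ]
35 [-102.5  -33.9    0. ]
40 [-114.8  -43.6    0. ]
45 [-126.2  -54.3    0. ]
50 [-136.6  -66.     0. ]
55 [-146.   -78.6    0. ]
```

View pics/s8.png

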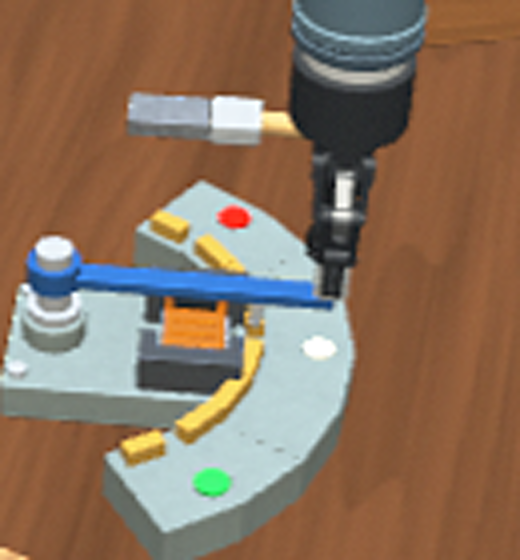

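The lever is raised (about 17 mm, −7 N as stated). Now swing toward green on the arc, first half.

Emit:
{"fn": "move_arm", "kwargs": {
  "increments": [
    {"tx":-0.0078,"ty":-0.0003,"tz":0,"turn":2.5},
    {"tx":-0.0156,"ty":-0.0009,"tz":0,"turn":5},
    {"tx":-0.0234,"ty":-0.0019,"tz":0,"turn":7.5},
    {"tx":-0.0311,"ty":-0.0032,"tz":0,"turn":10},
    {"tx":-0.0388,"ty":-0.0048,"tz":0,"turn":12.5},
    {"tx":-0.0464,"ty":-0.0068,"tz":0,"turn":15},
    {"tx":-0.0539,"ty":-0.0091,"tz":0,"turn":17.5},
    {"tx":-0.0613,"ty":-0.0117,"tz":0,"turn":20},
    {"tx":-0.0685,"ty":-0.0147,"tz":0,"turn":22.5},
    {"tx":-0.0756,"ty":-0.0179,"tz":0,"turn":25},
    {"tx":-0.0756,"ty":-0.0179,"tz":0,"turn":25}
  ]
}}

```text
time_s: 8.4
eef_pos: [0.4821, -0.0665, 0.063]
eef_rot: [-0.0, -0.592, 0.806, 0.0]
wrist_force: [2.0, 0.1, -8.0]
opening: 0.365
```

```bash
python3 -c "
from h import *
o,e,M,y=st();print(to([0,0,0]),o['opening'])
piv=np.array([.6525,-.1237]); p=np.array(e[:2]);r0=piv-p; print(np.hypot(*r0),np.degrees(np.arctan2(r0[1],r0[0])))
for yw in list(np.arange(-20.5,-43,-2.5))+[-42.4]:
  k=piv-.1797*np.array([np.cos(np.radians(yw)),np.sin(np.radians(yw))])
  t=M.T@np.append(k-p,0); print(yw,np.round(t*1000,1))
"
```

```text
t=8.4 pos [ 0.4821 -0.0665  0.063 ] yaw -107.5 q6 86 F [ 2.   0.1 -8. ] | tx 81.4 ty 479.8 tz 63.3 mm turn 0.0 0.364989145760697
0.17975356274559862 -18.570969419216436
-20.5 [-6.  -0.3  0. ]
-23.0 [-13.9  -0.9   0. ]
-25.5 [-21.6  -1.8   0. ]
-28.0 [-29.4  -3.    0. ]
-30.5 [-37.1  -4.6   0. ]
-33.0 [-44.7  -6.6   0. ]
-35.5 [-52.2  -8.8   0. ]
-38.0 [-59.6 -11.4   0. ]
-40.5 [-66.8 -14.3   0. ]
-42.4 [-72.3 -16.8   0. ]
```

Emit:
{"fn": "move_arm", "kwargs": {
  "increments": [
    {"tx":-0.006,"ty":-0.0003,"tz":0,"turn":2},
    {"tx":-0.0139,"ty":-0.0009,"tz":0,"turn":4.5},
    {"tx":-0.0216,"ty":-0.0018,"tz":0,"turn":7},
    {"tx":-0.0294,"ty":-0.003,"tz":0,"turn":9.5},
    {"tx":-0.0371,"ty":-0.0046,"tz":0,"turn":12},
    {"tx":-0.0447,"ty":-0.0066,"tz":0,"turn":14.5},
    {"tx":-0.0522,"ty":-0.0088,"tz":0,"turn":17},
    {"tx":-0.0596,"ty":-0.0114,"tz":0,"turn":19.5},
    {"tx":-0.0668,"ty":-0.0143,"tz":0,"turn":22},
    {"tx":-0.0723,"ty":-0.0168,"tz":0,"turn":24},
    {"tx":-0.0723,"ty":-0.0168,"tz":0,"turn":24}
  ]
}}

```text
time_s: 9.32
eef_pos: [0.5188, -0.0023, 0.0624]
eef_rot: [-0.001, -0.412, 0.911, 0.001]
wrist_force: [-1.3, 3.8, -7.6]
opening: 0.371
```

```bash
python3 -c "
from h import *
im,d=viewer.camera('side');
c=cv2.resize(im[180:320,300:430,::-1],None,fx=4,fy=4,interpolation=2);cv2.imwrite('pics/s9.png',c)
im,d=viewer.camera('top');
c=cv2.resize(im[180:330,260:440,::-1],None,fx=4,fy=4,interpolation=2);cv2.imwrite('pics/t9.png',c)
o,e,M,y=st();print(to([.5196,-.0024,.063]),o['opening'])
"
```

```text
t=9.4 pos [ 0.5184 -0.0028  0.0624] yaw -131.3 q6 118 F [-1.6  5.5 -7.6] | tx -1.1 ty -0.6 tz -0.6 mm turn 0.0 0.3643169081542324
```

View pics/s9.png

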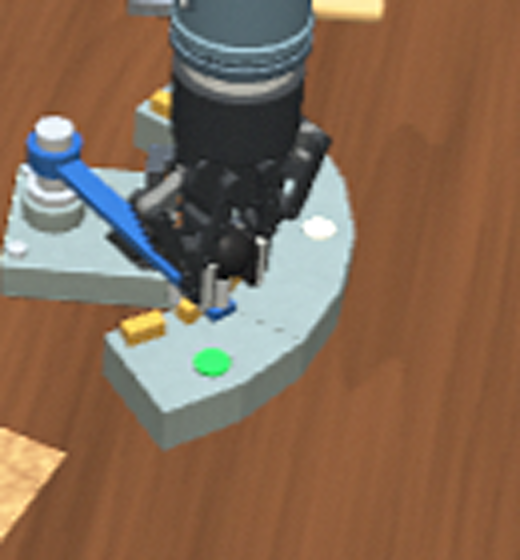

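View pics/t9.png

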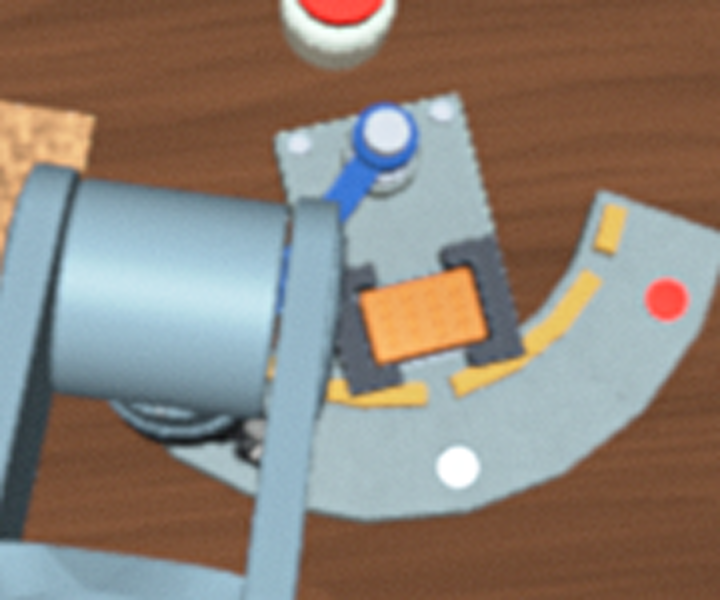

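Side view: lever end at crop (215,308), above the green disc at (212,362), and the top view shows the block uncovered. Lower it into the notch.

Emit:
{"fn": "move_arm", "kwargs": {
  "increments": [
    {"tx":-0.0005,"ty":0,"tz":0.003,"turn":0},
    {"tx":-0.0005,"ty":0,"tz":0.006,"turn":0},
    {"tx":-0.0005,"ty":0,"tz":0.009,"turn":0},
    {"tx":-0.0005,"ty":0,"tz":0.011,"turn":0},
    {"tx":-0.0005,"ty":0,"tz":0.013,"turn":0},
    {"tx":-0.0005,"ty":0,"tz":0.013,"turn":0}
  ]
}}

```text
time_s: 9.92
eef_pos: [0.5185, -0.0027, 0.0492]
eef_rot: [-0.001, -0.412, 0.911, 0.001]
wrist_force: [-2.3, 6.2, -6.6]
opening: 0.37
```

Past fence height (11 mm) and still pulling down, so the pin is in the notch. Finish, then release.

Emit:
{"fn": "move_arm", "kwargs": {
  "increments": [
    {"tx":0,"ty":0,"tz":0.002,"turn":0},
    {"tx":0,"ty":0,"tz":0.0035,"turn":0},
    {"tx":0,"ty":0,"tz":0.0035,"turn":0},
    {"tx":0,"ty":0,"tz":0.0035,"turn":0}
  ]
}}

```text
time_s: 10.25
eef_pos: [0.5186, -0.0025, 0.0466]
eef_rot: [-0.001, -0.412, 0.911, 0.001]
wrist_force: [-4.8, 6.9, -1.0]
opening: 0.37
```

Emit:
{"fn": "move_arm", "kwargs": {
  "increments": [
    {"tx":0,"ty":0,"tz":0,"turn":0},
    {"tx":0,"ty":0,"tz":0,"turn":0},
    {"tx":0,"ty":0,"tz":0,"turn":0},
    {"tx":0,"ty":0,"tz":0,"turn":0},
    {"tx":0,"ty":0,"tz":0,"turn":0},
    {"tx":0,"ty":0,"tz":0,"turn":0},
    {"tx":0,"ty":0,"tz":-0.03,"turn":0},
    {"tx":0,"ty":0,"tz":-0.06,"turn":0},
    {"tx":0,"ty":0,"tz":-0.09,"turn":0},
    {"tx":0,"ty":0,"tz":-0.11,"turn":0},
    {"tx":0,"ty":0,"tz":-0.11,"turn":0}
  ],
  "gripper": 1.0
}}

```text
time_s: 11.17
eef_pos: [0.5237, -0.004, 0.1621]
eef_rot: [0.004, -0.411, 0.912, -0.003]
wrist_force: [-0.1, -0.2, 0.8]
opening: 0.996
```

```bash
python3 -c "
from h import *
im,d=viewer.camera('side');
c=cv2.resize(im[180:320,300:430,::-1],None,fx=4,fy=4,interpolation=2);cv2.imwrite('pics/s10.png',c)
B=np.array([at('top',260+u/4,180+v/4,.056) for u,v in[(359,291),(472,266),(487,337),(378,363)]]);print(B,B.mean(0))
o,e,M,y=st();print(to([.558,-.1365,.15],-172.5),o['opening'])
"
```

```text
[[ 0.57504131 -0.10300076  0.056     ]
 [ 0.58277245 -0.16709805  0.056     ]
 [ 0.54231978 -0.17046554  0.056     ]
 [ 0.53395754 -0.10892124  0.056     ]] [ 0.55852277 -0.1373714   0.056     ]
t=11.2 pos [ 0.5224 -0.0037  0.1596] yaw -131.5 q6 118 F [ 0.3  0.1 -0.3] | tx 76.0 ty -114.5 tz 10.0 mm turn 41.0 1.0019132038606422
```

View pics/s10.png

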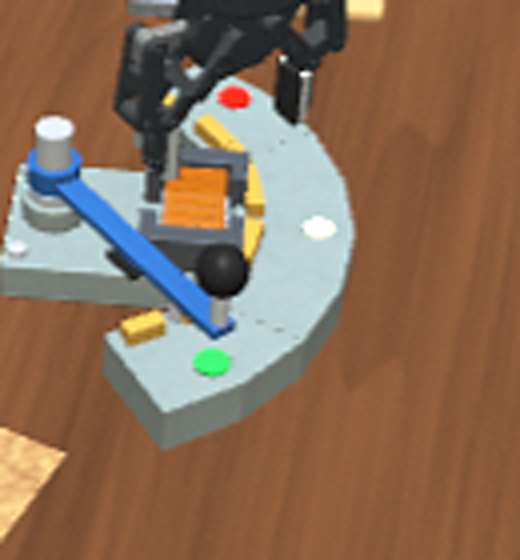

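```bash
python3 -c "
from h import *
for z in (.112,.117,.123):
  a=proj('side',[.5196,-.0024,z]);print(z,a,(a-[300,180])*4)
im,d=viewer.camera('side');np.save('s10.npy',d)
print(dep('side',355,247,d[247,355]))
c=cv2.resize(im[200:280,300:380,::-1],None,fx=8,fy=8,interpolation=2);cv2.imwrite('pics/s11.png',c)
p=cv2.imread('pics/side0.png');c=cv2.resize(p[190:270,295:395],None,fx=8,fy=8,interpolation=2);cv2.imwrite('pics/s0z.png',c)
"
```

```text
0.112 [355.14413331 247.42604236] [220.57653324 269.70416943]
0.117 [355.2542076 245.8898694] [221.01683041 263.55947759]
0.123 [355.38701854 244.03638872] [221.54807416 256.14555486]
[0.5184708  0.0087457  0.12334603]
```

View pics/s11.png

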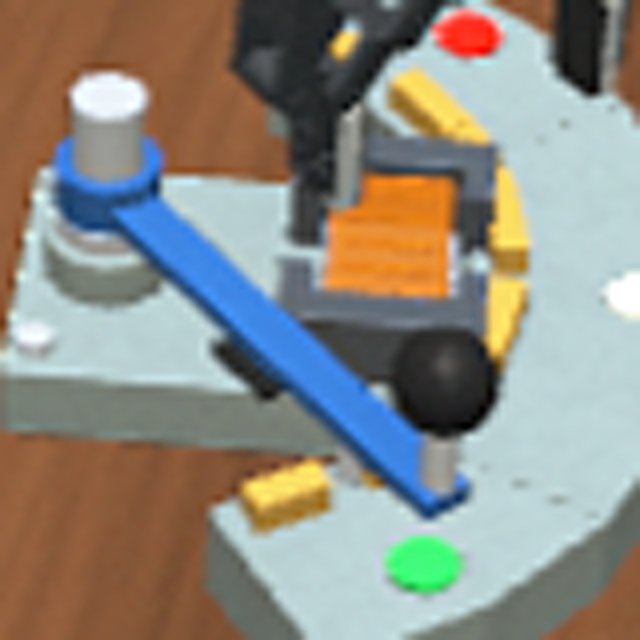

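View pics/s0z.png

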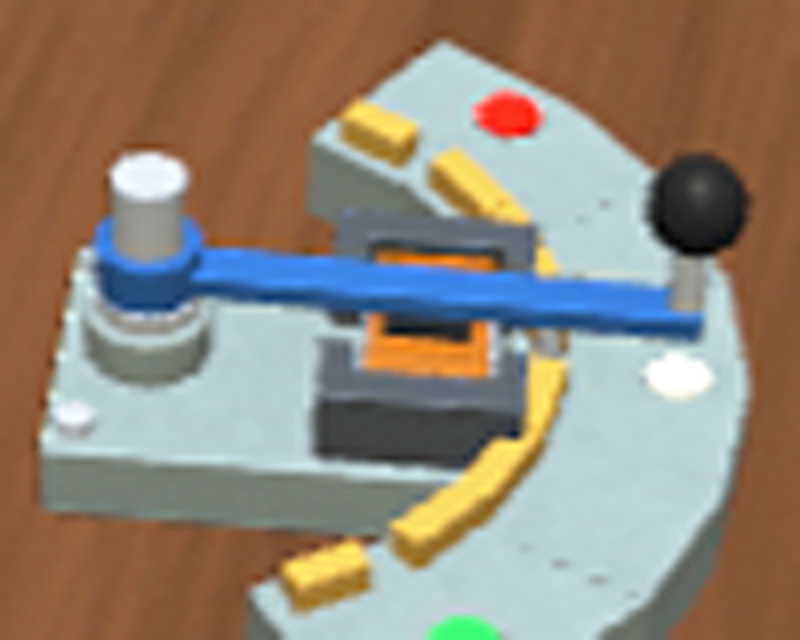

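Knob at px (355.5,247.6) against a predicted home position of (355.1,247.4), so the lever is home over the green disc. Now above the mould.

Emit:
{"fn": "move_arm", "kwargs": {
  "increments": [
    {"tx":0.013,"ty":-0.019,"tz":0,"turn":7},
    {"tx":0.026,"ty":-0.038,"tz":0,"turn":14},
    {"tx":0.039,"ty":-0.057,"tz":0,"turn":21},
    {"tx":0.052,"ty":-0.076,"tz":0,"turn":28},
    {"tx":0.065,"ty":-0.096,"tz":0,"turn":35},
    {"tx":0.076,"ty":-0.115,"tz":0,"turn":41},
    {"tx":0.076,"ty":-0.115,"tz":0.03,"turn":41},
    {"tx":0.076,"ty":-0.115,"tz":0.06,"turn":41},
    {"tx":0.076,"ty":-0.115,"tz":0.08,"turn":41},
    {"tx":0.076,"ty":-0.115,"tz":0.08,"turn":41},
    {"tx":0.076,"ty":-0.115,"tz":0.08,"turn":41}
  ]
}}

```text
time_s: 12.18
eef_pos: [0.5542, -0.1354, 0.0744]
eef_rot: [-0.002, -0.066, 0.998, 0.001]
wrist_force: [0.7, -0.8, 1.3]
opening: 1.002
```

```bash
python3 -c "
from h import *
im,d=viewer.camera('side');
c=cv2.resize(im[140:280,300:430,::-1],None,fx=4,fy=4,interpolation=2);cv2.imwrite('pics/s12.png',c)
o,e,M,y=st();print(to([.558,-.137,.08],-172.5),o['opening'])
"
```

```text
t=12.2 pos [ 0.5557 -0.136   0.0763] yaw -172.5 q6 147 F [-0.2  0.3  0.7] | tx -2.1 ty -1.2 tz -3.7 mm turn 0.0 0.9965466876186718
```

View pics/s12.png

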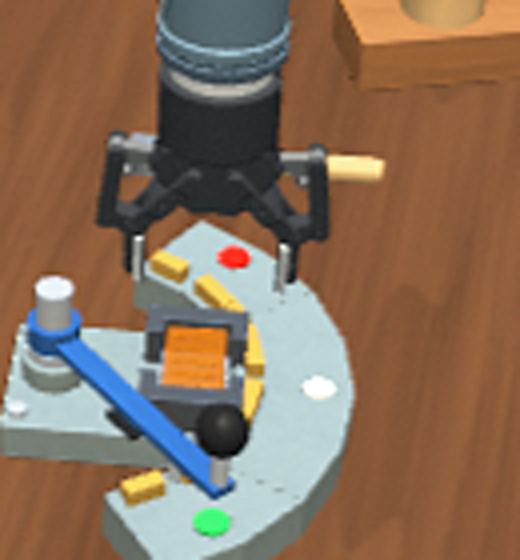

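```bash
python3 -c "
from h import *
c,s=np.cos(np.radians(7.5)),np.sin(np.radians(7.5))
for off in (.036,.049):
 for sg in (-1,1):
  for w in (.0425,.05):
   print(off,sg*w,proj('side',[.5555+sg*w*c,-.1358+sg*w*s,.076+off]))
"
```

```text
0.036 -0.0425 [367.31868073 213.32228661]
0.036 -0.05 [370.19070693 213.53288575]
0.036 0.0425 [334.90868889 210.94573575]
0.036 0.05 [332.06124763 210.73693937]
0.049 -0.0425 [367.65836329 209.39642498]
0.049 -0.05 [370.54774422 209.60690827]
0.049 0.0425 [335.05336768 207.02124262]
0.049 0.05 [332.18886769 206.81257184]
```

```bash
python3 -c "
from h import *
im,d=viewer.camera('side');
c=cv2.resize(im[165:225,322:392,::-1],None,fx=10,fy=10,interpolation=2);cv2.imwrite('pics/s13.png',c)
"
```

```text
(no output)
```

View pics/s13.png

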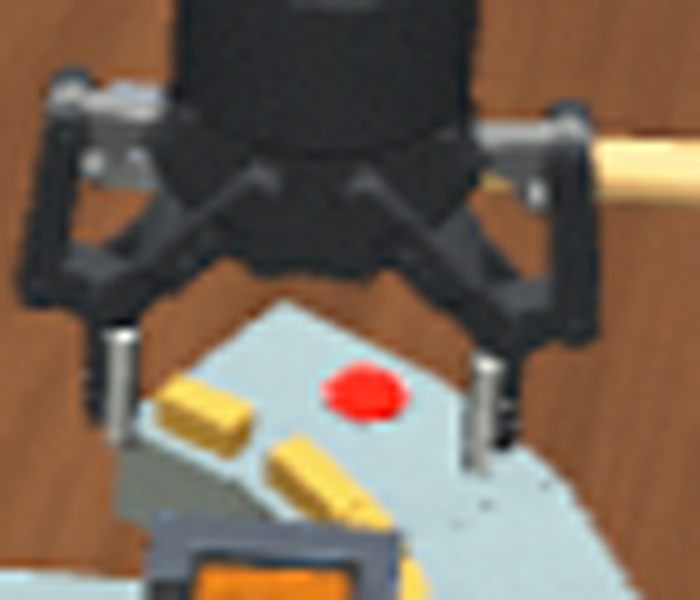

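```bash
python3 -c "
from h import *
for p in ([.558,-.137,.056],[.555,-.137,.056]):
  a=proj('side',p);print(a,(a-[300,200])*8)
for p in ([.558,-.137,.08],[.5555,-.1358,.112]): print(proj('top',p),proj('side',p))
"
```

```text
[349.24478127 228.09442   ] [393.95825016 224.75536002]
[350.34047007 228.27054343] [402.72376056 226.16434747]
[366.79697604 256.96642215] [349.66184362 221.17411539]
[367.66812731 255.65389094] [351.08168026 212.13166436]
```

Emit:
{"fn": "move_arm", "kwargs": {
  "increments": [
    {"tx":-0.003,"ty":-0.0013,"tz":0,"turn":0},
    {"tx":-0.003,"ty":-0.0013,"tz":0,"turn":0},
    {"tx":-0.003,"ty":-0.0013,"tz":0,"turn":0},
    {"tx":-0.003,"ty":-0.0013,"tz":0.015,"turn":0},
    {"tx":-0.003,"ty":-0.0013,"tz":0.03,"turn":0},
    {"tx":-0.003,"ty":-0.0013,"tz":0.045,"turn":0},
    {"tx":-0.003,"ty":-0.0013,"tz":0.05,"turn":0},
    {"tx":-0.003,"ty":-0.0013,"tz":0.05,"turn":0}
  ],
  "gripper": 0.58
}}

```text
time_s: 12.95
eef_pos: [0.5584, -0.1367, 0.0258]
eef_rot: [-0.001, -0.066, 0.998, 0.001]
wrist_force: [-0.5, 0.4, -0.5]
opening: 0.577
```

```bash
python3 -c "
from h import *
im,d=viewer.camera('side');
c=cv2.resize(im[180:260,310:390,::-1],None,fx=7,fy=7,interpolation=2);cv2.imwrite('pics/s14.png',c)
o,e,M,y=st();print(to([.558,-.137,.005],-172.5),o['opening'])
"
```

```text
t=13.0 pos [ 0.5591 -0.1371  0.0268] yaw -172.5 q6 147 F [-0.1  0.4  0.2] | tx 1.1 ty 0.2 tz 21.8 mm turn 0.0 0.5763971863618553
```

View pics/s14.png

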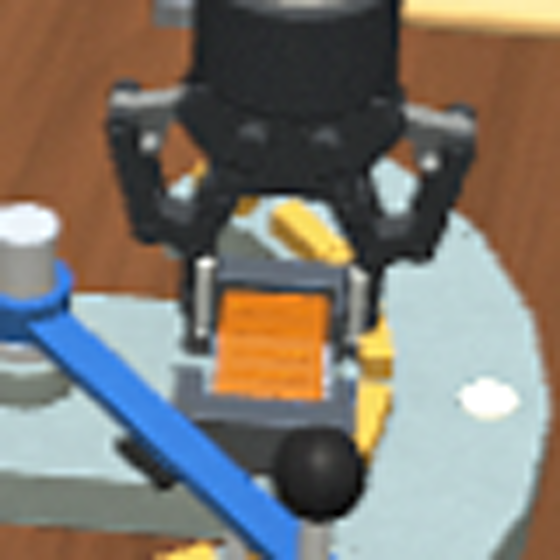

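Pad inner faces at crop x=212 and 347, block edges at 213 and 327: the gripper is about 2.5 mm too far toward −x. Shift and descend.

Emit:
{"fn": "move_arm", "kwargs": {
  "increments": [
    {"tx":-0.0025,"ty":0,"tz":0,"turn":0},
    {"tx":-0.0025,"ty":0,"tz":0.004,"turn":0},
    {"tx":-0.0025,"ty":0,"tz":0.008,"turn":0},
    {"tx":-0.0025,"ty":0,"tz":0.012,"turn":0},
    {"tx":-0.0025,"ty":0,"tz":0.012,"turn":0}
  ]
}}

```text
time_s: 13.42
eef_pos: [0.5612, -0.1366, 0.014]
eef_rot: [-0.001, -0.066, 0.998, 0.0]
wrist_force: [0.4, -0.3, -0.4]
opening: 0.583
```

```bash
python3 -c "
from h import *
im,d=viewer.camera('side');
c=cv2.resize(im[180:260,310:390,::-1],None,fx=7,fy=7,interpolation=2);cv2.imwrite('pics/s15.png',c)
o,e,M,y=st();print(to([.558,-.137,.005],-172.5),o['opening'])
"
```

```text
t=13.5 pos [ 0.5613 -0.1366  0.0142] yaw -172.5 q6 147 F [-0.   0.  -0.1] | tx 3.3 ty 0.0 tz 9.2 mm turn 0.0 0.5811297064106777
```

View pics/s15.png

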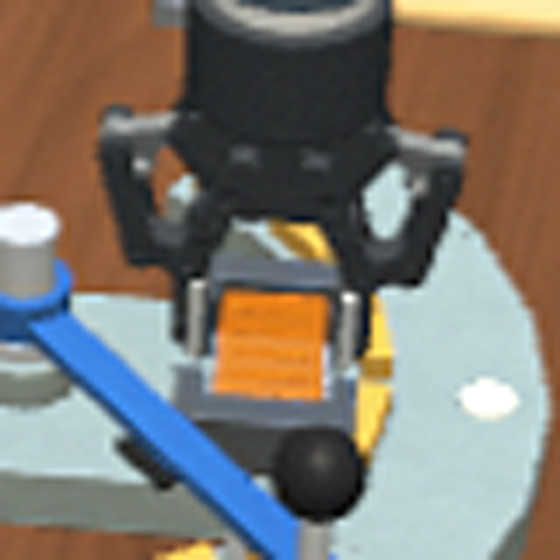

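Centred now (pads 206/338, block 213/327). Continue down.

Emit:
{"fn": "move_arm", "kwargs": {
  "increments": [
    {"tx":0,"ty":0,"tz":0.003,"turn":0},
    {"tx":0,"ty":0,"tz":0.006,"turn":0},
    {"tx":0,"ty":0,"tz":0.008,"turn":0},
    {"tx":0,"ty":0,"tz":0.008,"turn":0}
  ]
}}

```text
time_s: 13.8
eef_pos: [0.5613, -0.1367, 0.0062]
eef_rot: [-0.0, -0.066, 0.998, 0.0]
wrist_force: [0.4, 0.1, 0.4]
opening: 0.581
```

Emit:
{"fn": "move_arm", "kwargs": {
  "increments": [
    {"tx":0,"ty":0,"tz":0.002,"turn":0},
    {"tx":0,"ty":0,"tz":0.002,"turn":0}
  ]
}}

```text
time_s: 13.97
eef_pos: [0.5616, -0.1368, 0.0045]
eef_rot: [-0.0, -0.066, 0.998, 0.0]
wrist_force: [0.4, 0.5, -0.2]
opening: 0.581
```

Emit:
{"fn": "move_arm", "kwargs": {
  "increments": [
    {"tx":0,"ty":0,"tz":0,"turn":0},
    {"tx":0,"ty":0,"tz":0,"turn":0},
    {"tx":0,"ty":0,"tz":0,"turn":0},
    {"tx":0,"ty":0,"tz":0,"turn":0},
    {"tx":0,"ty":0,"tz":0,"turn":0},
    {"tx":0,"ty":0,"tz":0,"turn":0}
  ],
  "gripper": 0.0
}}

```text
time_s: 14.47
eef_pos: [0.562, -0.137, 0.005]
eef_rot: [0.0, -0.066, 0.998, -0.0]
wrist_force: [0.1, 0.0, 0.6]
opening: 0.474
```

Emit:
{"fn": "move_arm", "kwargs": {
  "increments": [
    {"tx":0,"ty":0,"tz":-0.003,"turn":0},
    {"tx":0,"ty":0,"tz":-0.01,"turn":0},
    {"tx":0,"ty":0,"tz":-0.02,"turn":0},
    {"tx":0,"ty":0,"tz":-0.04,"turn":0},
    {"tx":0,"ty":0,"tz":-0.06,"turn":0},
    {"tx":0,"ty":0,"tz":-0.08,"turn":0},
    {"tx":0,"ty":0,"tz":-0.1,"turn":0},
    {"tx":0,"ty":0,"tz":-0.1,"turn":0}
  ]
}}

```text
time_s: 15.13
eef_pos: [0.5648, -0.1382, 0.1103]
eef_rot: [0.004, -0.066, 0.998, -0.002]
wrist_force: [1.7, -1.0, -0.6]
opening: 0.475
```

```bash
python3 -c "
from h import *
im,d=viewer.camera('side');
c=cv2.resize(im[150:290,300:430,::-1],None,fx=4,fy=4,interpolation=2);cv2.imwrite('pics/s16.png',c)
im,d=viewer.camera('top');c=cv2.resize(im[180:280,210:310,::-1],None,fx=5,fy=5,interpolation=2);cv2.imwrite('pics/t16.png',c)
o,e,M,y=st();print(to([.663,.1,.105],-82.5),o['opening'])
"
```

```text
t=15.2 pos [ 0.5624 -0.1371  0.1059] yaw -172.5 q6 147 F [-0.2  0.  -1.6] | tx -130.8 ty 221.9 tz 0.9 mm turn -90.0 0.4738808000037345
```

View pics/s16.png

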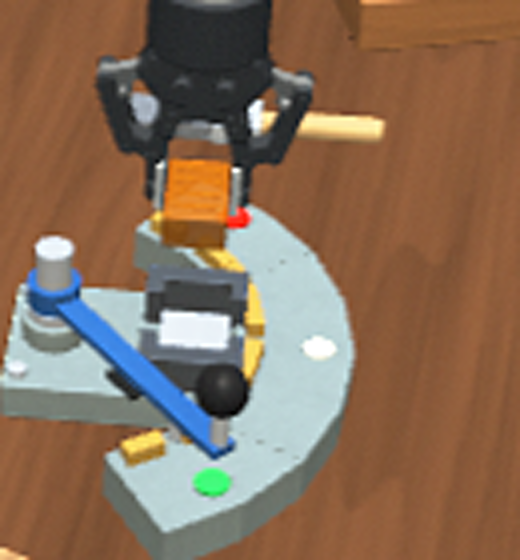

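View pics/t16.png

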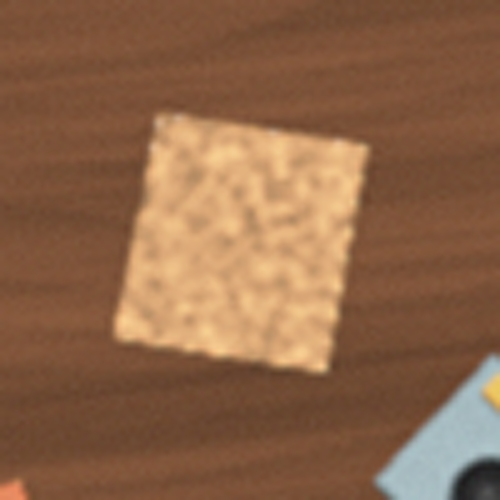

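Block held level; mould empty; lever still home. Now to the mat, turning −90°.

Emit:
{"fn": "move_arm", "kwargs": {
  "increments": [
    {"tx":0,"ty":0,"tz":-0.015,"turn":-3},
    {"tx":-0.008,"ty":0.015,"tz":-0.015,"turn":-9},
    {"tx":-0.018,"ty":0.031,"tz":-0.015,"turn":-15},
    {"tx":-0.028,"ty":0.048,"tz":-0.015,"turn":-21},
    {"tx":-0.039,"ty":0.066,"tz":-0.015,"turn":-28},
    {"tx":-0.05,"ty":0.085,"tz":-0.015,"turn":-35},
    {"tx":-0.061,"ty":0.104,"tz":-0.015,"turn":-42},
    {"tx":-0.073,"ty":0.123,"tz":-0.015,"turn":-49},
    {"tx":-0.084,"ty":0.142,"tz":-0.015,"turn":-56},
    {"tx":-0.095,"ty":0.162,"tz":-0.015,"turn":-63},
    {"tx":-0.107,"ty":0.182,"tz":-0.015,"turn":-70},
    {"tx":-0.118,"ty":0.2,"tz":-0.015,"turn":-77},
    {"tx":-0.126,"ty":0.214,"tz":-0.01,"turn":-84},
    {"tx":-0.131,"ty":0.222,"tz":0.0,"turn":-90},
    {"tx":-0.131,"ty":0.222,"tz":0.015,"turn":-90},
    {"tx":-0.131,"ty":0.222,"tz":0.03,"turn":-90},
    {"tx":-0.131,"ty":0.222,"tz":0.03,"turn":-90},
    {"tx":-0.131,"ty":0.222,"tz":0.03,"turn":-90}
  ]
}}

```text
time_s: 16.73
eef_pos: [0.6604, 0.1005, 0.0721]
eef_rot: [0.002, 0.752, -0.659, -0.002]
wrist_force: [1.5, 0.6, -1.6]
opening: 0.475
```

```bash
python3 -c "
from h import *
print(at('top',258.4,228.6,.004))
im,d=viewer.camera('side');
c=cv2.resize(im[200:340,240:370,::-1],None,fx=4,fy=4,interpolation=2);cv2.imwrite('pics/s17.png',c)
o,e,M,y=st();print(to([.663,.1,-.021],-82.5),o['opening'])
"
```

```text
[0.66231629 0.09930069 0.004     ]
t=16.8 pos [0.6617 0.1003 0.0737] yaw -82.5 q6 81 F [-0.2 -0.8 -1.3] | tx 0.5 ty -1.5 tz 94.7 mm turn 0.0 0.4738468151264843
```

View pics/s17.png

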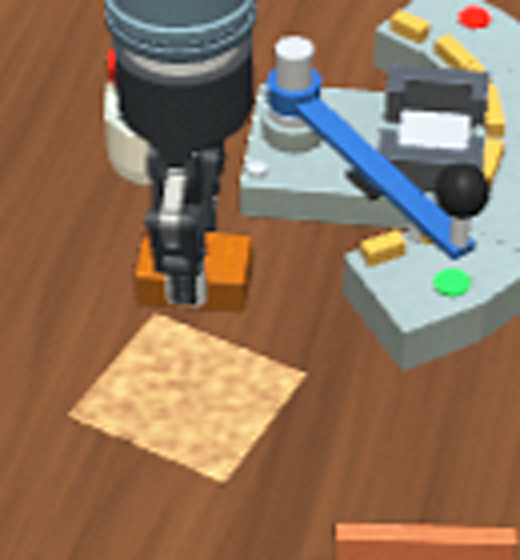

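Emit:
{"fn": "move_arm", "kwargs": {
  "increments": [
    {"tx":0,"ty":0,"tz":0.02,"turn":0},
    {"tx":0,"ty":0,"tz":0.04,"turn":0},
    {"tx":0,"ty":0,"tz":0.06,"turn":0},
    {"tx":0,"ty":0,"tz":0.075,"turn":0},
    {"tx":0,"ty":0,"tz":0.083,"turn":0},
    {"tx":0,"ty":0,"tz":0.088,"turn":0},
    {"tx":0,"ty":0,"tz":0.088,"turn":0}
  ]
}}

```text
time_s: 17.37
eef_pos: [0.6623, 0.1003, -0.0137]
eef_rot: [0.0, 0.752, -0.659, -0.0]
wrist_force: [0.0, -0.3, -1.8]
opening: 0.475
```

Emit:
{"fn": "move_arm", "kwargs": {
  "increments": [
    {"tx":0,"ty":0,"tz":0.002,"turn":0},
    {"tx":0,"ty":0,"tz":0.004,"turn":0},
    {"tx":0,"ty":0,"tz":0.005,"turn":0},
    {"tx":0,"ty":0,"tz":0.005,"turn":0}
  ]
}}

```text
time_s: 17.7
eef_pos: [0.6629, 0.1005, -0.0177]
eef_rot: [-0.0, 0.752, -0.659, 0.0]
wrist_force: [0.1, -0.1, -1.8]
opening: 0.477
```

Emit:
{"fn": "move_arm", "kwargs": {
  "increments": [
    {"tx":0,"ty":0,"tz":0.001,"turn":0},
    {"tx":0,"ty":0,"tz":0.002,"turn":0},
    {"tx":0,"ty":0,"tz":0.002,"turn":0}
  ]
}}

```text
time_s: 17.95
eef_pos: [0.6625, 0.1004, -0.0203]
eef_rot: [0.0, 0.752, -0.659, -0.0]
wrist_force: [0.3, 0.4, -1.0]
opening: 0.481
```

Emit:
{"fn": "move_arm", "kwargs": {
  "increments": [
    {"tx":0,"ty":0,"tz":0.001,"turn":0},
    {"tx":0,"ty":0,"tz":0.001,"turn":0}
  ]
}}

```text
time_s: 18.12
eef_pos: [0.6627, 0.1004, -0.021]
eef_rot: [-0.0, 0.752, -0.659, 0.0]
wrist_force: [0.2, 0.2, 0.8]
opening: 0.471
```

Contact at the expected height (−1.8 → +0.8 N). Release and rise.

Emit:
{"fn": "move_arm", "kwargs": {
  "increments": [
    {"tx":0,"ty":0,"tz":0,"turn":0},
    {"tx":0,"ty":0,"tz":0,"turn":0},
    {"tx":0,"ty":0,"tz":0,"turn":0},
    {"tx":0,"ty":0,"tz":0,"turn":0},
    {"tx":0,"ty":0,"tz":0,"turn":0},
    {"tx":0,"ty":0,"tz":-0.02,"turn":0},
    {"tx":0,"ty":0,"tz":-0.04,"turn":0},
    {"tx":0,"ty":0,"tz":-0.06,"turn":0},
    {"tx":0,"ty":0,"tz":-0.06,"turn":-7},
    {"tx":0,"ty":0,"tz":-0.06,"turn":-14},
    {"tx":0,"ty":0,"tz":-0.06,"turn":-21},
    {"tx":0,"ty":0,"tz":-0.06,"turn":-28},
    {"tx":0,"ty":0,"tz":-0.06,"turn":-35},
    {"tx":0,"ty":0,"tz":-0.06,"turn":-42},
    {"tx":0,"ty":0,"tz":-0.06,"turn":-49},
    {"tx":0,"ty":0,"tz":-0.06,"turn":-56},
    {"tx":0,"ty":0,"tz":-0.06,"turn":-63},
    {"tx":0,"ty":0,"tz":-0.06,"turn":-70},
    {"tx":0,"ty":0,"tz":-0.06,"turn":-77},
    {"tx":0,"ty":0,"tz":-0.06,"turn":-84}
  ],
  "gripper": 1.0
}}

```text
time_s: 19.78
eef_pos: [0.6625, 0.1004, 0.0388]
eef_rot: [-0.0, 1.0, 0.016, 0.0]
wrist_force: [0.9, -0.3, 0.8]
opening: 1.004
```

```bash
python3 -c "
from h import *
im,d=viewer.camera('side');
c=cv2.resize(im[220:340,240:370,::-1],None,fx=5,fy=5,interpolation=2);cv2.imwrite('pics/s18.png',c)
im,d=viewer.camera('top');c=cv2.resize(im[180:280,210:310,::-1],None,fx=5,fy=5,interpolation=2);cv2.imwrite('pics/t18.png',c)
o,e,M,y=st();print(to([.663,.1,.042],7.5),o['opening'])
"
```

```text
t=19.9 pos [0.6625 0.1004 0.0388] yaw 1.6 q6 -3 F [-0.2 -0.4 -0.4] | tx 0.5 ty 0.4 tz -3.2 mm turn -5.9 1.0001942823607801
```

View pics/s18.png

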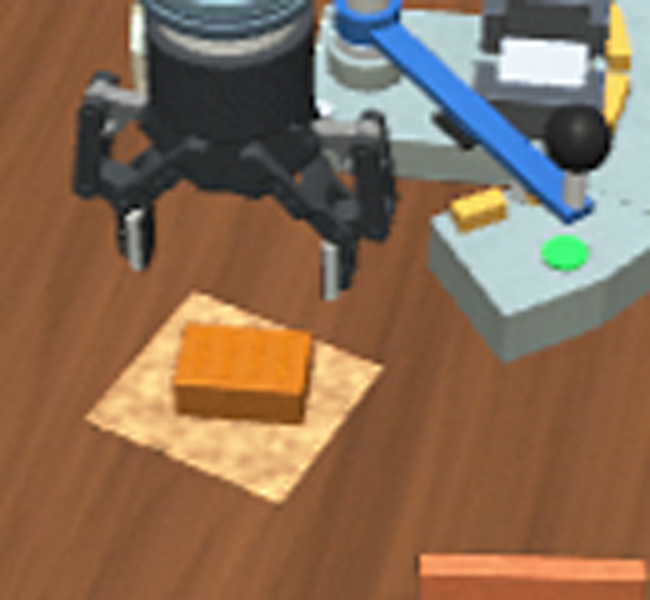

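View pics/t18.png

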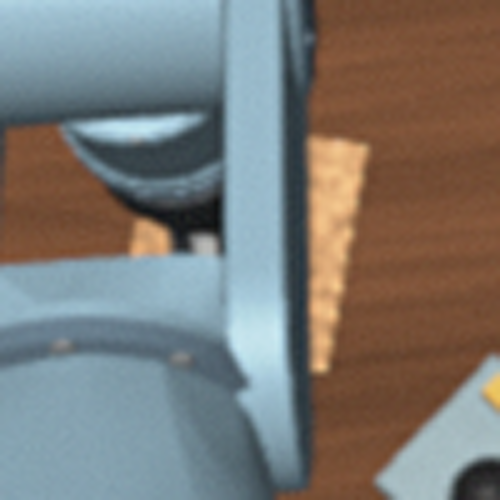

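```bash
python3 -c "
from h import *
B=np.array([at('side',240+u/5,220+v/5,.030) for u,v in[(188,324),(312,330),(305,396),(175,388)]]);print(B.round(4),B.mean(0))
a=lambda v:np.degrees(np.arctan2(v[1],v[0]));print(a(B[0]-B[1]),a(B[3]-B[2]),np.linalg.norm(B[0]-B[1]),np.linalg.norm(B[0]-B[3]))
# gripper tips
for s in(-1,1):
  print(proj('side',[.6625+s*.0425*1,.1004+s*.0425*.028,.0388+.049]))
"
```

```text
[[0.6916 0.0883 0.03  ]
 [0.6316 0.0775 0.03  ]
 [0.6236 0.1205 0.03  ]
 [0.6853 0.1305 0.03  ]] [0.65801331 0.10420507 0.03      ]
10.20159158862481 9.249772296112727 0.06099659096917258 0.042694935454178434
[304.54353344 276.17689604]
[269.57276001 270.689291  ]
```

Block flat on the mat, top corners at crop (188,324), (312,330), (305,396), (175,388). The side estimate puts it about 4 mm to −x of the TCP. Grip by the ends.

Emit:
{"fn": "move_arm", "kwargs": {
  "increments": [
    {"tx":-0.003,"ty":-0.0015,"tz":0,"turn":-6},
    {"tx":-0.003,"ty":-0.0015,"tz":0.02,"turn":-6},
    {"tx":-0.003,"ty":-0.0015,"tz":0.035,"turn":-6},
    {"tx":-0.003,"ty":-0.0015,"tz":0.05,"turn":-6},
    {"tx":-0.003,"ty":-0.0015,"tz":0.06,"turn":-6},
    {"tx":-0.003,"ty":-0.0015,"tz":0.066,"turn":-6},
    {"tx":-0.003,"ty":-0.0015,"tz":0.07,"turn":-6},
    {"tx":-0.003,"ty":-0.0015,"tz":0.07,"turn":-6}
  ]
}}

```text
time_s: 20.55
eef_pos: [0.6589, 0.1018, -0.0324]
eef_rot: [-0.0, 0.998, 0.065, -0.001]
wrist_force: [-0.1, 0.5, 0.1]
opening: 0.997
```

```bash
python3 -c "
from h import *
im,d=viewer.camera('side');
c=cv2.resize(im[220:340,240:370,::-1],None,fx=5,fy=5,interpolation=2);cv2.imwrite('pics/s19.png',c)
o,e,M,y=st();print(to([.663,.1,.042],7.5),o['opening'])
"
```

```text
t=20.6 pos [ 0.6595  0.1018 -0.0315] yaw 7.5 q6 -9 F [0.5 0.6 0.2] | tx 3.2 ty 2.2 tz -73.5 mm turn 0.0 0.9983652275748842
```

View pics/s19.png

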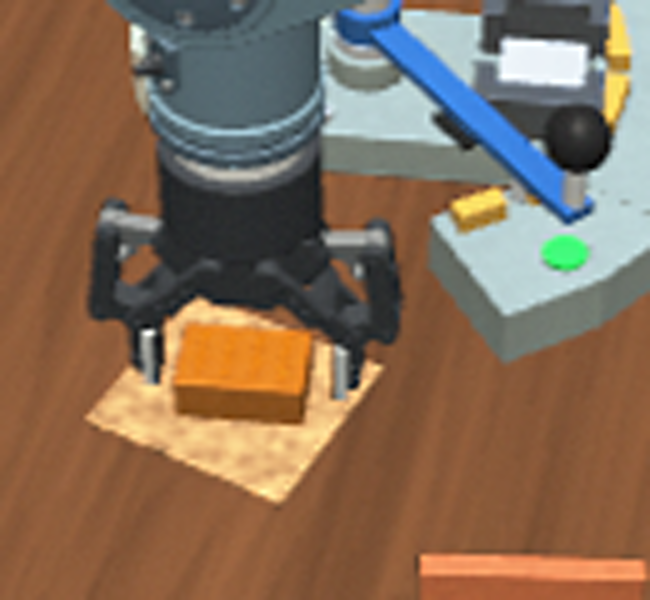

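Fingers straddle both ends evenly (158/334 against block 178/310). Close.

Emit:
{"fn": "move_arm", "kwargs": {
  "increments": [
    {"tx":0,"ty":0,"tz":0,"turn":0},
    {"tx":0,"ty":0,"tz":0,"turn":0},
    {"tx":0,"ty":0,"tz":0,"turn":0},
    {"tx":0,"ty":0,"tz":0,"turn":0},
    {"tx":0,"ty":0,"tz":0,"turn":0},
    {"tx":0,"ty":0,"tz":0,"turn":0},
    {"tx":0,"ty":0,"tz":0,"turn":0}
  ],
  "gripper": 0.0
}}

```text
time_s: 21.18
eef_pos: [0.6607, 0.1018, -0.0298]
eef_rot: [0.0, 0.998, 0.066, 0.001]
wrist_force: [0.8, -0.1, 6.7]
opening: 0.735
```

Emit:
{"fn": "move_arm", "kwargs": {
  "increments": [
    {"tx":0,"ty":0,"tz":-0.003,"turn":0},
    {"tx":0,"ty":0,"tz":-0.01,"turn":0},
    {"tx":0,"ty":0,"tz":-0.03,"turn":0},
    {"tx":0,"ty":0,"tz":-0.05,"turn":0},
    {"tx":0,"ty":0,"tz":-0.07,"turn":0},
    {"tx":0,"ty":0,"tz":-0.09,"turn":0},
    {"tx":0,"ty":0,"tz":-0.1,"turn":0},
    {"tx":0,"ty":0,"tz":-0.1,"turn":0}
  ]
}}

```text
time_s: 21.85
eef_pos: [0.6614, 0.1019, 0.072]
eef_rot: [0.0, 0.998, 0.066, 0.002]
wrist_force: [1.0, -0.2, -0.8]
opening: 0.735
```

```bash
python3 -c "
from h import *
im,d=viewer.camera('side');
c=cv2.resize(im[200:320,240:370,::-1],None,fx=5,fy=5,interpolation=2);cv2.imwrite('pics/s20.png',c)
o,e,M,y=st();print(to([.489,.2333,.06],11.7),o['opening'])
"
```

```text
t=21.9 pos [0.6603 0.1018 0.07  ] yaw 7.5 q6 -9 F [ 0.5 -0.2 -1.4] | tx -152.5 ty -152.8 tz 9.6 mm turn -4.2 0.7366992629619804
```

View pics/s20.png

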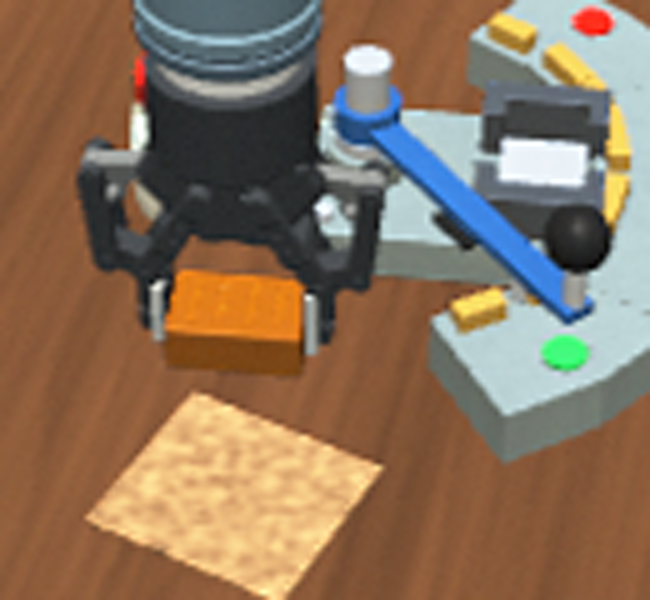

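Block held level by its ends, bottom clear. Refine the rack pose from its base corners before moving over it.

```bash
python3 -c "
from h import *
a=lambda v:np.degrees(np.arctan2(v[1],v[0]))
B=np.array([at('top',140+u/6,270+v/6,.008) for u,v in[(78,150),(445,38),(535,365),(160,482)]]);print(B.round(4))
print('yaw',a(B[0]-B[3]),a(B[1]-B[2]),a(B[0]-B[1])-90,a(B[3]-B[2])-90,[np.linalg.norm(B[i]-B[j]) for i,j in((0,3),(1,2),(0,1),(3,2))])
c=B.mean(0);yw=np.radians(12.3);print('c',c,'lane',c[:2]-.033*np.array([-np.sin(yw),np.cos(yw)]))
# side: pad corners
P=np.array([at('side',300+u/6,320+v/6,.011) for u,v in[(186,154),(366,157),(366,217),(186,212)]]);print('side pad',P.round(4),P.mean(0),a(P[0]-P[1]),a(P[3]-P[2]))
S=np.array([at('side',300+u/6,320+v/6,.008) for u,v in[(101,119),(447,131),(464,457),(91,452)]]);print('side base',S.round(4),S.mean(0),a(S[0]-S[1]),a(S[3]-S[2]))
"
```

```text
[[0.5311 0.3496 0.008 ]
 [0.5599 0.2085 0.008 ]
 [0.4336 0.1825 0.008 ]
 [0.4047 0.324  0.008 ]]
yaw 11.449499903087418 11.625735465061092 11.512032384333637 11.527959943557235 [np.float64(0.12896724848762633), np.float64(0.12892727811593443), np.float64(0.14402466729724836), np.float64(0.14442128253583014)]
c [0.48231193 0.26611828 0.008     ] lane [0.48934193 0.23387578]
side pad [[0.5268 0.2233 0.011 ]
 [0.4611 0.2085 0.011 ]
 [0.4563 0.2354 0.011 ]
 [0.521  0.2491 0.011 ]] [0.49129596 0.22907126 0.011     ] 12.688952744250004 11.908942077688435
side base [[0.562  0.2126 0.008 ]
 [0.4337 0.1868 0.008 ]
 [0.4057 0.3247 0.008 ]
 [0.5313 0.3534 0.008 ]] [0.48318966 0.26938916 0.008     ] 11.397699142695622 12.888543500475755
```

Emit:
{"fn": "move_arm", "kwargs": {
  "increments": [
    {"tx":-0.015,"ty":-0.015,"tz":0,"turn":-1},
    {"tx":-0.033,"ty":-0.033,"tz":0,"turn":-2},
    {"tx":-0.053,"ty":-0.053,"tz":0,"turn":-3},
    {"tx":-0.073,"ty":-0.073,"tz":0,"turn":-4},
    {"tx":-0.093,"ty":-0.093,"tz":0,"turn":-4},
    {"tx":-0.113,"ty":-0.113,"tz":0,"turn":-4},
    {"tx":-0.131,"ty":-0.131,"tz":0,"turn":-4},
    {"tx":-0.145,"ty":-0.145,"tz":0,"turn":-4},
    {"tx":-0.1525,"ty":-0.153,"tz":0.0,"turn":-4},
    {"tx":-0.1525,"ty":-0.153,"tz":0.015,"turn":-4},
    {"tx":-0.1525,"ty":-0.153,"tz":0.025,"turn":-4},
    {"tx":-0.1525,"ty":-0.153,"tz":0.025,"turn":-4},
    {"tx":-0.1525,"ty":-0.153,"tz":0.025,"turn":-4}
  ]
}}

```text
time_s: 22.98
eef_pos: [0.4875, 0.2328, 0.0424]
eef_rot: [0.0, 0.995, 0.1, -0.001]
wrist_force: [0.4, 0.0, -1.2]
opening: 0.737
```

```bash
python3 -c "
from h import *
im,d=viewer.camera('side');
c=cv2.resize(im[290:410,290:400,::-1],None,fx=6,fy=6,interpolation=2)[:600];cv2.imwrite('pics/s21.png',c)
im,d=viewer.camera('top');c=cv2.resize(im[260:360,130:250,::-1],None,fx=5,fy=5,interpolation=2);cv2.imwrite('pics/t21.png',c)
o,e,M,y=st();print(to([.489,.2336,-.0235],11.5),o['opening'])
"
```

```text
t=23.1 pos [0.4888 0.233  0.0438] yaw 11.5 q6 1 F [-0.2  0.1 -1.9] | tx 0.3 ty -0.5 tz 67.3 mm turn -0.0 0.7344948009541935
```

View pics/s21.png

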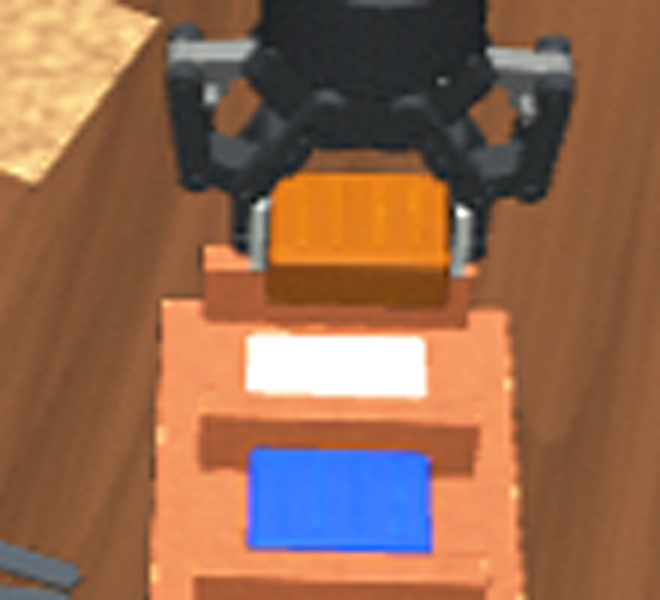

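View pics/t21.png

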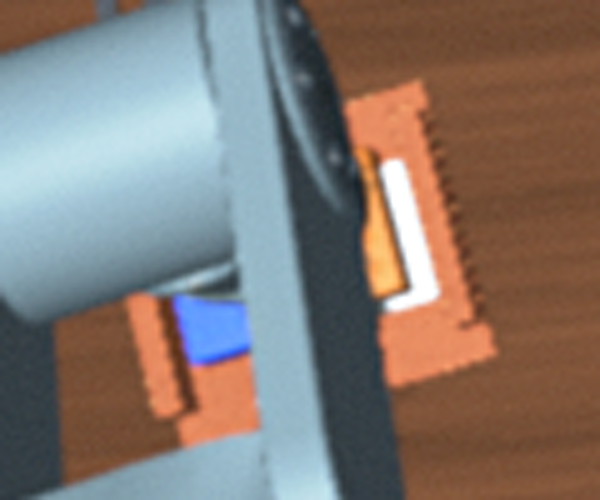

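```bash
python3 -c "
from h import *
yw=np.radians(11.5);ex=np.array([np.cos(yw),np.sin(yw)]);ey=np.array([-np.sin(yw),np.cos(yw)])
C=np.array([.489,.2332])
for n,a,b in (('FL',1,1),('FR',-1,1),('BR',-1,-1),('BL',1,-1)):
  for z in(.078,.104):
    p=np.append(C+a*.032*ex+b*.021*ey,z)
    print(n,z,'side',((proj('side',p)-[290,290])*6).round(0),'top',((proj('top',p)-[130,260])*5).round(0))
Q=np.append(C,.011)
for a,b in((1,1),(-1,1),(-1,-1),(1,-1)):
  p=np.append(np.array([.489,.2336])+a*.032*ex+b*.021*ey,.011);print('pad',((proj('side',p)-[290,290])*6).round(0),((proj('top',p)-[130,260])*5).round(0))
"
```

```text
FL 0.078 side [257. 303.] top [276. 173.]
FL 0.104 side [259. 255.] top [261. 167.]
FR 0.078 side [439. 309.] top [313. 317.]
FR 0.104 side [444. 261.] top [299. 314.]
BR 0.078 side [436. 216.] top [409. 287.]
BR 0.104 side [441. 168.] top [397. 284.]
BL 0.078 side [259. 210.] top [371. 144.]
BL 0.104 side [261. 162.] top [358. 137.]
pad [252. 420.] [311. 188.]
pad [428. 426.] [347. 324.]
pad [425. 333.] [437. 296.]
pad [254. 327.] [400. 160.]
```

In the side view the block (268–447) sits about 10 crop px right of where it should be over the pad (246–427), roughly 2–3 mm toward −x. Shift +2 mm along the lane and go down to just above the pad.

Emit:
{"fn": "move_arm", "kwargs": {
  "increments": [
    {"tx":0.002,"ty":0,"tz":0.0,"turn":0},
    {"tx":0.002,"ty":0,"tz":0.01,"turn":0},
    {"tx":0.002,"ty":0,"tz":0.02,"turn":0},
    {"tx":0.002,"ty":0,"tz":0.03,"turn":0},
    {"tx":0.002,"ty":0,"tz":0.04,"turn":0},
    {"tx":0.002,"ty":0,"tz":0.05,"turn":0},
    {"tx":0.002,"ty":0,"tz":0.058,"turn":0},
    {"tx":0.002,"ty":0,"tz":0.062,"turn":0},
    {"tx":0.002,"ty":0,"tz":0.062,"turn":0}
  ]
}}

```text
time_s: 23.83
eef_pos: [0.4891, 0.2336, -0.0197]
eef_rot: [0.0, 0.995, 0.101, -0.001]
wrist_force: [-0.5, 0.0, -1.6]
opening: 0.735
```

```bash
python3 -c "
from h import *
im,d=viewer.camera('side');
c=cv2.resize(im[310:410,300:390,::-1],None,fx=6,fy=6,interpolation=2)[:600];cv2.imwrite('pics/s22.png',c)
im,d=viewer.camera('top');c=cv2.resize(im[260:360,130:250,::-1],None,fx=5,fy=5,interpolation=2);cv2.imwrite('pics/t22.png',c)
o,e,M,y=st();print(to([.489,.2336,-.0235],11.5),o['opening'])
"
```

```text
t=23.9 pos [ 0.4903  0.234  -0.0183] yaw 11.5 q6 1 F [ 0.   0.6 -0.7] | tx -1.3 ty 0.1 tz 5.2 mm turn 0.0 0.7352937939227907
```

View pics/s22.png

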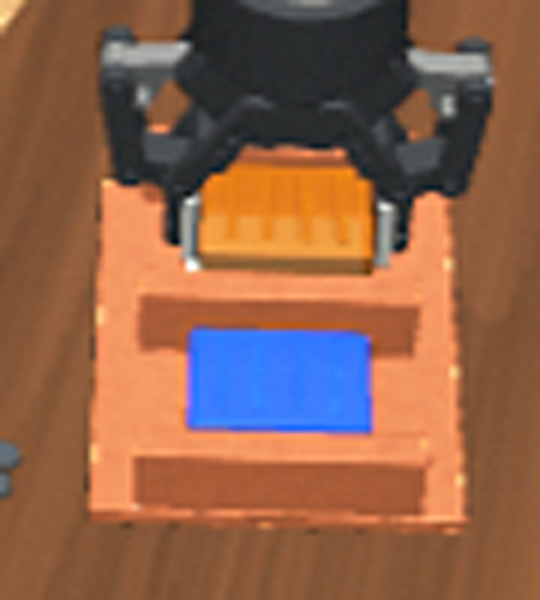

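View pics/t22.png

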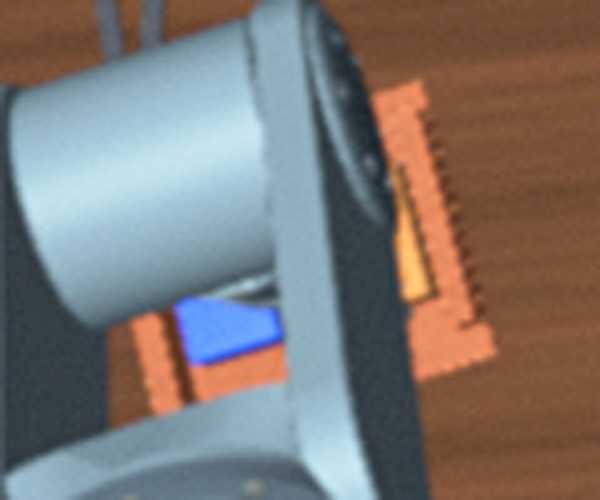

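```bash
python3 -c "
from h import *
yw=np.radians(11.5);ex=np.array([np.cos(yw),np.sin(yw)]);ey=np.array([-np.sin(yw),np.cos(yw)])
C=np.array([.489,.2336])
for n,a,b in (('FL',1,1),('FR',-1,1),('BR',-1,-1),('BL',1,-1)):
  for z in(.011,.016,.042):
    p=np.append(C+a*.032*ex+b*.021*ey,z)
    print(n,z,'side',((proj('side',p)-[300,310])*6).round(0),'top',((proj('top',p)-[130,260])*5).round(0))
"
```

```text
FL 0.011 side [192. 300.] top [311. 188.]
FL 0.016 side [192. 291.] top [308. 186.]
FL 0.042 side [194. 247.] top [295. 181.]
FR 0.011 side [368. 306.] top [347. 324.]
FR 0.016 side [368. 297.] top [344. 323.]
FR 0.042 side [373. 253.] top [331. 321.]
BR 0.011 side [365. 213.] top [437. 296.]
BR 0.016 side [366. 204.] top [435. 295.]
BR 0.042 side [370. 160.] top [424. 292.]
BL 0.011 side [194. 207.] top [400. 160.]
BL 0.016 side [194. 199.] top [398. 159.]
BL 0.042 side [196. 154.] top [387. 153.]
```

```bash
python3 -c "
from h import *
yw=np.radians(11.5);ex=np.array([np.cos(yw),np.sin(yw)]);ey=np.array([-np.sin(yw),np.cos(yw)])
C=np.array([.489,.2336])
for oy in(.039,.105):
 for z in (.042,):
  print(oy,[((proj('side',np.append(C+s*.05*ex+oy*ey,z))-[300,310])*6).round(1) for s in(1,-1)])
print([((proj('side',np.append(C+s*.065*ex+(.033+t*.072)*ey,.008))-[300,310])*6).round(1) for s in(1,-1) for t in (1,-1)])
"
cat > /tmp/c.py <<'E'
import sys;sys.path.insert(0,'.')
from h import *
im,d=viewer.camera('side')
c=cv2.resize(im[325:400,310:385,::-1],None,fx=8,fy=8,interpolation=2);cv2.imwrite('pics/s23.png',c)
E
python3 /tmp/c.py
```

```text
0.039 [array([142.7, 286.5]), array([425., 296.])]
0.105 [array([137.1, 446.5]), array([432.1, 456.6])]
[array([ 92.4, 501.9]), array([107.7, 171. ]), array([468.3, 514.9]), array([450.6, 182.4])]
```

View pics/s23.png

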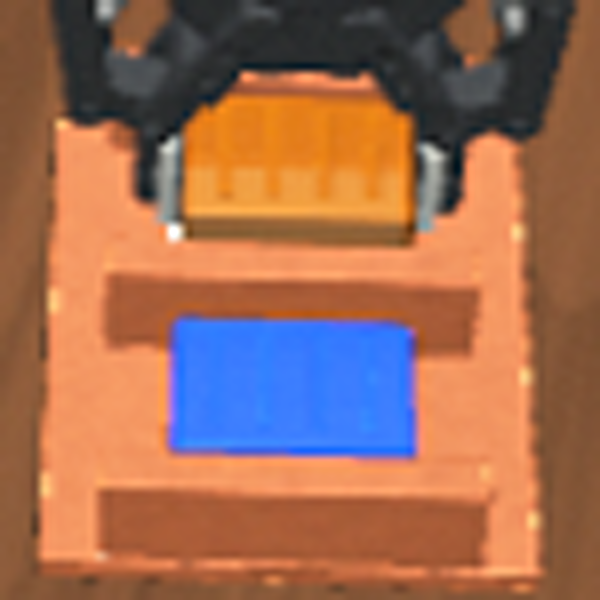

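Relative to the rails in the same view, the block (182–415, crop) is about 1.5 mm toward −x and up to about 1 mm toward −y. The top view agrees laterally to under 1 mm. Small trim, then set down in small steps.

Emit:
{"fn": "move_arm", "kwargs": {
  "increments": [
    {"tx":0.001,"ty":-0.0008,"tz":0.0,"turn":0},
    {"tx":0.001,"ty":-0.0008,"tz":0.001,"turn":0},
    {"tx":0.001,"ty":-0.0008,"tz":0.002,"turn":0},
    {"tx":0.001,"ty":-0.0008,"tz":0.003,"turn":0},
    {"tx":0.001,"ty":-0.0008,"tz":0.003,"turn":0}
  ]
}}

```text
time_s: 24.4
eef_pos: [0.4909, 0.2349, -0.0213]
eef_rot: [-0.0, 0.995, 0.101, -0.0]
wrist_force: [0.2, -0.1, -1.9]
opening: 0.734
```

Emit:
{"fn": "move_arm", "kwargs": {
  "increments": [
    {"tx":0,"ty":0,"tz":0.001,"turn":0},
    {"tx":0,"ty":0,"tz":0.001,"turn":0}
  ]
}}

```text
time_s: 24.57
eef_pos: [0.4909, 0.2349, -0.0224]
eef_rot: [0.0, 0.995, 0.101, -0.0]
wrist_force: [0.2, 0.0, -1.8]
opening: 0.735
```

Emit:
{"fn": "move_arm", "kwargs": {
  "increments": [
    {"tx":0,"ty":0,"tz":0.001,"turn":0},
    {"tx":0,"ty":0,"tz":0.001,"turn":0}
  ]
}}

```text
time_s: 24.73
eef_pos: [0.4911, 0.2349, -0.0228]
eef_rot: [0.0, 0.995, 0.101, -0.0]
wrist_force: [-2.9, -0.2, 2.6]
opening: 0.736
```

Contact at the predicted height. Release and retreat upward.

Emit:
{"fn": "move_arm", "kwargs": {
  "increments": [
    {"tx":0,"ty":0,"tz":0,"turn":0},
    {"tx":0,"ty":0,"tz":0,"turn":0},
    {"tx":0,"ty":0,"tz":0,"turn":0},
    {"tx":0,"ty":0,"tz":0,"turn":0},
    {"tx":0,"ty":0,"tz":0,"turn":0},
    {"tx":0,"ty":0,"tz":-0.01,"turn":0},
    {"tx":0,"ty":0,"tz":-0.03,"turn":0},
    {"tx":0,"ty":0,"tz":-0.06,"turn":0},
    {"tx":0,"ty":0,"tz":-0.09,"turn":0},
    {"tx":0,"ty":0,"tz":-0.12,"turn":0},
    {"tx":0,"ty":0.03,"tz":-0.15,"turn":0},
    {"tx":0,"ty":0.07,"tz":-0.15,"turn":0},
    {"tx":0,"ty":0.11,"tz":-0.15,"turn":0},
    {"tx":0,"ty":0.15,"tz":-0.15,"turn":0},
    {"tx":0,"ty":0.19,"tz":-0.15,"turn":0},
    {"tx":0,"ty":0.23,"tz":-0.15,"turn":0},
    {"tx":0,"ty":0.23,"tz":-0.15,"turn":0},
    {"tx":0,"ty":0.23,"tz":-0.15,"turn":0}
  ],
  "gripper": 1.0
}}

```text
time_s: 26.23
eef_pos: [0.5375, 0.0074, 0.1275]
eef_rot: [0.0, 0.995, 0.098, 0.0]
wrist_force: [0.2, -0.1, -0.6]
opening: 0.998
```

```bash
python3 -c "
from h import *
im,d=viewer.camera('side');cv2.imwrite('pics/s24f.png',im[:,:,::-1])
c=cv2.resize(im[320:400,305:390,::-1],None,fx=7,fy=7,interpolation=2);cv2.imwrite('pics/s24.png',c)
im,d=viewer.camera('top');cv2.imwrite('pics/t24f.png',im[:,:,::-1]);c=cv2.resize(im[270:360,140:240,::-1],None,fx=6,fy=6,interpolation=2);cv2.imwrite('pics/t24.png',c)
o,e,M,y=st();print(to([.489,.2336,-.0235],11.5),o['opening'])
"
```

```text
t=26.3 pos [0.5367 0.0101 0.1271] yaw 11.5 q6 -23 F [-0.1  0.6  0.1] | tx -2.1 ty -228.5 tz 150.7 mm turn 0.0 0.9976282700974646
```

View pics/s24.png

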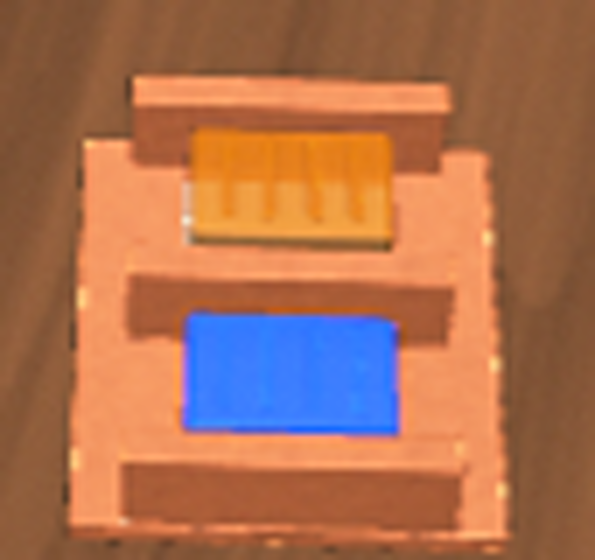

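View pics/t24.png

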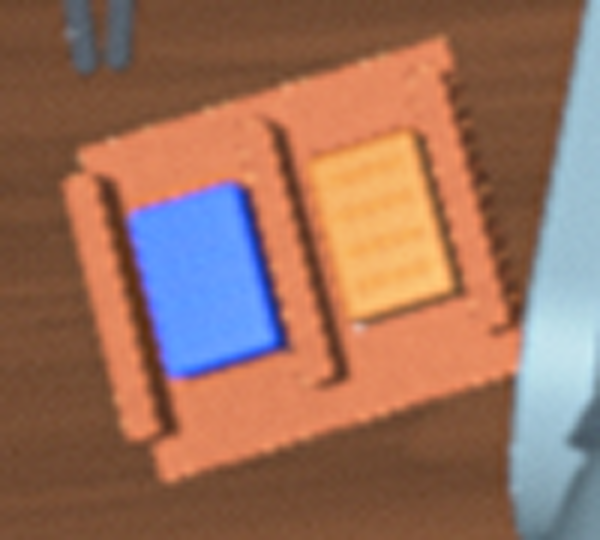

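View pics/t24f.png

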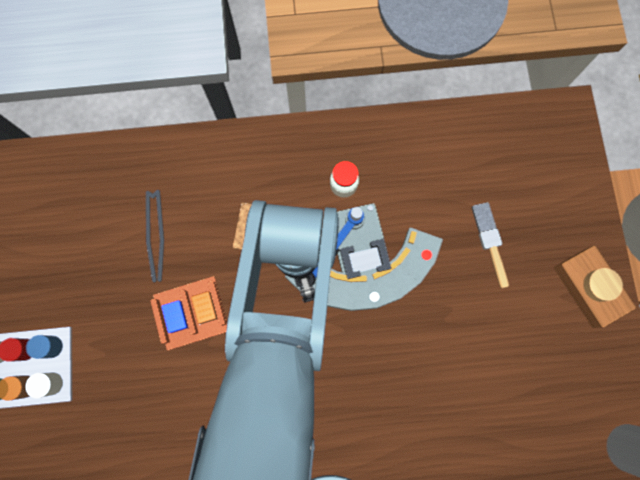

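```bash
python3 -c "
from h import *
a=lambda v:np.degrees(np.arctan2(v[1],v[0]))
yw=np.radians(11.5);ex=np.array([np.cos(yw),np.sin(yw)]);ey=np.array([-np.sin(yw),np.cos(yw)])
P=np.array([at('top',140+u/6,270+v/6,.011) for u,v in[(309,162),(424,130),(468,297),(356,332)]]).mean(0)[:2]
for z in (.033,.037):
  B=np.array([at('top',140+u/6,270+v/6,z) for u,v in[(310,157),(412,130),(458,292),(357,322)]])
  d=B.mean(0)[:2]-P
  print(B.mean(0),'along',d@ex,'lat',d@ey,'yaw',a(B[0]-B[3]),a(B[1]-B[2]),np.linalg.norm(B[0]-B[3]),np.linalg.norm(B[0]-B[1]))
# side
C=P
for off in(0,):
 for s in(1,-1):
  for t in (1,-1):
   for z in(.011,.037):print(s,t,z,((proj('side',np.append(C+s*.032*ex+t*.021*ey,z))-[305,320])*7).round(0))
"
python3 - <<'E'
import sys;sys.path.insert(0,'.')
from h import *
im,d=viewer.camera('top')
c=cv2.resize(im[285:330,185:225,::-1],None,fx=13,fy=13,interpolation=2);cv2.imwrite('pics/t25.png',c)
im,d=viewer.camera('side')
c=cv2.resize(im[330:365,325:370,::-1],None,fx=14,fy=14,interpolation=2);cv2.imwrite('pics/s25.png',c)
E
```

```text
[0.4889001  0.23058432 0.033     ] along -0.0006065263379850455 lat -0.0026029089766345676 yaw 12.67084632432933 12.269261561780615 0.06381875472931932 0.038793979129638084
[0.48851423 0.2297766  0.037     ] along -0.0011456812999878037 lat -0.003317485703667483 yaw 12.670846324329311 12.269261561780645 0.06360837530406153 0.038666094230169715
1 1 0.011 [189. 279.]
1 1 0.037 [192. 227.]
1 -1 0.011 [192. 171.]
1 -1 0.037 [194. 119.]
-1 1 0.011 [394. 286.]
-1 1 0.037 [399. 234.]
-1 -1 0.011 [391. 177.]
-1 -1 0.037 [396. 126.]
```

View pics/t25.png

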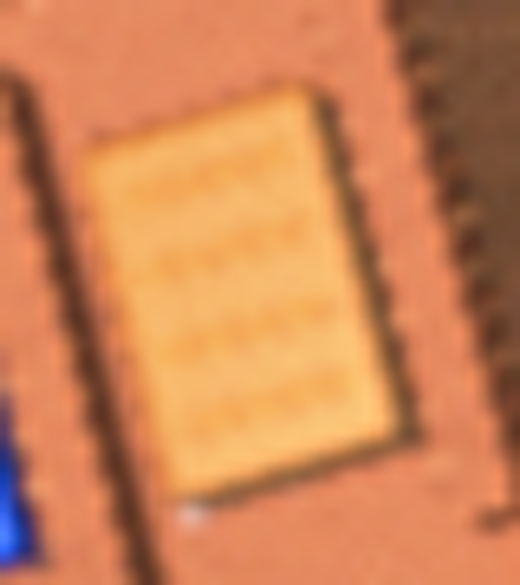

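View pics/s25.png

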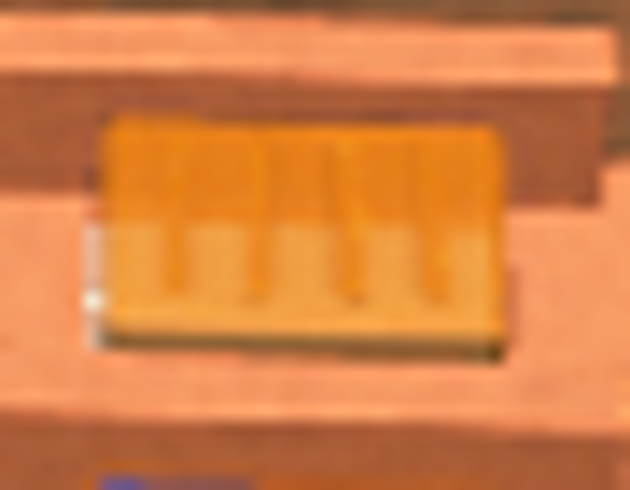

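```bash
python3 -c "
from h import *
yw=np.radians(11.5);ex=np.array([np.cos(yw),np.sin(yw)]);ey=np.array([-np.sin(yw),np.cos(yw)])
P=np.array([at('top',140+u/6,270+v/6,.011) for u,v in[(309,162),(424,130),(468,297),(356,332)]]).mean(0)[:2]
f=lambda u,v,z,cam='top':(lambda d:(round(d@ex*1000,1),round(d@ey*1000,1)))(at(cam,u,v,z)[:2]-P)
print('left edge',[f(185+u/13,285+v/13,.033) for u,v in((90,150),(165,495))])
print('right bottom edge',[f(185+u/13,285+v/13,.013) for u,v in((325,95),(420,440))])
print('-x bottom edge',[f(185+u/13,285+v/13,.013) for u,v in((200,503),(420,440))])
print('+x top edge',[f(185+u/13,285+v/13,.034) for u,v in((90,145),(300,88))])
print('white',f(185+192/13,285+513/13,.011))
print('pad',[f(140+u/6,270+v/6,.011) for u,v in[(309,162),(424,130),(468,297),(356,332)]])
s=lambda u,v:(325+u/14,330+v/14)
print('side: pad left',[f(*s(u,v),.011,'side') for u,v in((92,215),(95,345))],'front',[f(*s(u,v),.02,'side') for u,v in((105,330),(505,345))],'top back',[f(*s(u,v),.036,'side') for u,v in((108,120),(500,130))])
print('rail far front top edge should lat -27',[f(*s(u,v),.042,'side') for u,v in((0,70),(610,85))])
print('front midrail back top edge? ',[f(*s(u,v),.042,'side') for u,v in((0,410),(630,435))])
"
```

```text
left edge [(np.float64(30.8), np.float64(17.0)), (np.float64(-29.6), np.float64(19.5))]
right bottom edge [(np.float64(31.2), np.float64(-20.7)), (np.float64(-31.3), np.float64(-21.0))]
-x bottom edge [(np.float64(-30.5), np.float64(18.0)), (np.float64(-31.3), np.float64(-21.0))]
+x top edge [(np.float64(31.5), np.float64(16.6)), (np.float64(30.3), np.float64(-20.3))]
white (np.float64(-31.5), np.float64(20.1))
pad [(np.float64(33.6), np.float64(22.4)), (np.float64(32.4), np.float64(-22.2)), (np.float64(-33.0), np.float64(-21.8)), (np.float64(-33.1), np.float64(21.6))]
side: pad left [(np.float64(33.8), np.float64(-18.2)), (np.float64(32.9), np.float64(7.2))] front [(np.float64(31.4), np.float64(11.0)), (np.float64(-31.2), np.float64(11.3))] top back [(np.float64(31.9), np.float64(-17.5)), (np.float64(-30.1), np.float64(-18.1))]
rail far front top edge should lat -27 [(np.float64(49.2), np.float64(-22.0)), (np.float64(-47.2), np.float64(-23.0))]
front midrail back top edge?  [(np.float64(47.4), np.float64(43.2)), (np.float64(-48.0), np.float64(43.9))]
```

View pics/s24f.png

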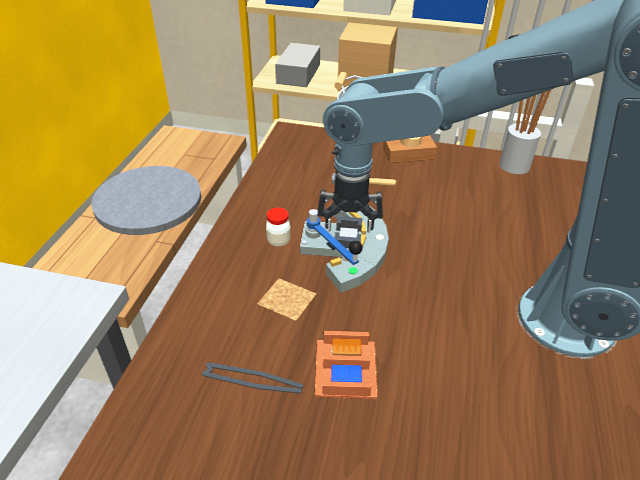

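The full side view shows the lever over the green disc (knob (355,247)), amber block in its lane (346,346), and jar, tongs, brush and blue block unmoved. The gripper touches nothing. Handing in.

```bash
python3 -c "
from bench import workorder,get_obs
print(workorder.hand_in(),get_obs()['time_s'],get_obs()['wrist_force'])"
```

```text
the job is handed in; nothing more can be done
the job is handed in; nothing more can be done
```

The job is done and handed in at about 27 s. I lifted the lever, swung it to the green notch and lowered it home. Then I took the amber block out of the mould, regripped it by its ends on the mat and set it gently on the white pad.

**Last checks**
- **Lever:** the knob stands at pixel (355.5, 247.6) against a predicted home position of (355.1, 247.4).
- **Block:** it lies flat along the lane, touched down at about 4 N, and is centred along the lane to about 0.5 mm. Across the lane it sits about 1–2 mm off-centre toward the outer rail, with its yaw about 1° off. I left that uncorrected.
- **Other objects:** the jar, brush, tongs and blue block look unmoved. The gripper was clear of everything.

**What failed or disagreed**
- **Fingertip height:** the real fingertips sit about 36 mm higher than the reported tool point. Because of this my first grip shut on top of the knob with about 10 N, without harm. I corrected for it from then on.
- **Side camera:** it disagreed with the top view by up to about 4 mm near the rack. I therefore judged the block's position relative to the rack within each picture.

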